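Fit the splined hand hub to the slanted globe spindle and wind it to its stop

ROBOT

A 6-joint arm with a two-finger parallel gripper is mounted at the origin on a cart in front of the work surface, level with it; the furniture and walls round the work are solid. World frame = base frame: x ahead of the robot, y to its left, z up, the work surface at z = 0. Lengths are in m, angles in rad, forces in N, time in s.
With the tool pointing down it reaches from about 0.35 to 0.975 m from the base axis. Payload 4.9 kg.
Tool frame: the origin (TCP) lies at the very end of the fingers, on their centre line; the grasp point (between the pads) lies 19 mm behind it; x points along the fingers, z is the direction in which the jaws open and shut, and the axes are right-handed (so a half turn about x gives the same grasp; the last joint's range is limited). The gripper opens to 85 mm and grips with 20 to 120 N. Pads are 22 mm wide; open, the fingers measure 114 mm over their backs; the gripper's body (76 mm by 85 mm) begins 54 mm behind the grasp point. The pads swing forward as they close: fully open they stand 13 mm farther back than shut.
Start: joints at [1.135, 0.053, 1.613, -0, 1.476, -0.119], TCP at [0.195, 0.594, 0.193] pointing down, gripper open.
Joint ranges: [-3.01, 3.01], [-1.01, 2.22], [0.06, 2.58], [-1.02, 4.17], [0.09, 2.62], [-3.14, 3.14]. Speed limits (rad/s): [2.57, 2.57, 3.14, 3.14, 3.14, 3.14].

INTERFACE

Orientations are given as a unit quaternion [w, x, y, z].
In Python, from plant import manip, viewer gives the robot as it stands.
- The arm moves only by the shell command python3 -m inch 'ROWS'. ROWS is JSON, a list of rows, each an object with "fingers": the opening, from -1 (shut) to 1 (fully open), so that 0 is half open; "delta_pos": the shift along the tool's x, y, z in cm, a list of three; "twist": the turn, a rotation vector about the tool's x, y, z in degrees, a list of three. A call has 1 to 5 rows; each row shifts and turns the commanded pose from where the row before left it, along the tool's axes as they then stand; what a row does not reach is not made up. A row lasts 1/8 s, in which the tool goes at most 62.5 mm and 10.7 degrees, less where a joint would pass 70% of its speed; a pose out of reach is approached as far as the arm can. A call is refused whole if a number of a shift passes 6.25 or a number of a turn 10.7, either way. A call with a gripper value outside its range is refused whole. The fingers move at their own pace and stop on an object; the grip force is fixed at half the most. Time passes only in rows, so rows that do not move let the fingers close. It gives the time, the measured TCP pose, the force and the opening at its end, in the units of the state.
- manip.state(): the state, without advancing time (a new reading comes with each control period).
- viewer.grab_frame(name): name is "scene" or "side" or "wrist"; returns a dict with "pixels" (480x640x3 uint8, blue, green, red), "range_z" (480x640 float32, m along the optical axis (not along the pixel's ray), 0 where there is no reading), "K" (3x3 intrinsics, pixels), "pose" (4x4, takes a point from camera to world coordinates). Camera axes: x right, y down, z forward; pixel columns grow to the right and rows downward; lengths in m; the calibration is good to about 2 mm. A picture is of the moment at which its call begins.
- manip.job_done(): hands the job in, once; it reports no verdict.
The state is a dict: "time": time; "joint_pos": joint angles; "joint_vel": joint speeds; "joint_efforts": joint torques, N m; "tool_pos": TCP position; "tool_rot": TCP orientation; "contact_force": force on the tool from outside, world axes, zero at the start; "ft_torque": the same for the moment, N m; "gripper_width": opening from 0.0 (shut) to 1.0 (fully open).
Only numpy, scipy, OpenCV 4.12 (cv2) and the standard library are available. Lean on these libraries where they do the work, as an engineer would, in place of code of your own. Each camera call takes 0.05 s, during which the arm holds its last target.

TASK

Get the globe stand ready for loading: pick up the metal hub with the wooden grip bar, line its slots up with the keys of the stand's slanted spindle, and slide it on along the slant until it sits fully home on the shoulder. Then use it to turn the spindle clockwise (seen looking down onto the end of the spindle) all the way to its stop, and let go with the hub still fully home. Leave the jars, pot, tape roll and carved fish standing where they are.

Things in the scene. Friction and masses are not known exactly. Their poses are not given: they have to be found in the camera images.
- hub_mid (a point): Loose hub, 108 mm tall, about 0.3 kg, standing bore down. Point on its axis half-way up, 54 mm above its lower rim; z points to the grip bar. Lower part: steel sleeve, 64 mm outer diameter; its flat top is 14 mm above this point.
- hub_bar (a point): Middle of the hub's wooden grip bar, on the hub's axis 34 mm above hub_mid (88 mm above the lower rim). Same axes as hub_mid. The bar is 72 mm long along x, 24 mm thick along y, 40 mm tall, and stands on the sleeve's flat top.
- hub_mouth (a point): Centre of the hub's open lower end, same axes. The bore is 61 mm deep and 50 mm wide; four inner teeth, starting 4 mm inside, leave a 32 mm round passage and four slots, 12.7 mm wide, along the hub's +x, -x, +y and -y (so the bar lies along one pair of slots). Dark lines down the outside mark the slots. It fits the spindle in any of the four quarter-turn positions.
- shoulder (a point): Point on the spindle's axis at its shoulder (upper face of the 68 mm disc at the shaft's foot), 92 mm above the bench, where hub_mouth lies when the hub is fully home. Axes turn with the spindle: z points up along the shaft, 30 degrees from vertical, leaning roughly towards the robot. A lug on the disc's -x side shows the angle; stop pins stand beside it. The stand is fixed.
- nose (a point): Upper end of the spindle's shaft, on its axis, 58 mm above the shoulder; same axes. Shaft: round core of 28 mm diameter with four keys 8 mm wide, 44 mm across opposite keys, along the spindle's +x, -x, +y and -y; the keys end with rounded tops 12 mm below this point; above them the core narrows to an 18 mm cone end.
- spindle (a joint): Angle of the spindle about its own axis, rad: grows clockwise as seen looking down onto the shaft's end, 0 at one end of its travel and 1.2 at the stop to be reached. It turns stiffly (about 0.12 N m of friction) and stays where it is left. With the hub on there is about 0.1 rad of play either way between slots and keys.
- pigment_jar: Glass jar with dark lid, 59 mm diameter, 95 mm tall, loose; origin at the centre of its underside. Bystander.
- ink_jar: Small squat jar with dark lid, 47 mm diameter, 44 mm tall, loose; origin at the centre of its underside. Bystander.
- tape_roll: Roll of tape lying flat, 92 mm diameter, 18 mm tall, loose; origin at the centre of its underside. Bystander.
- water_pot: Pewter tankard, 91 mm wide, 106 mm tall, with a handle, loose; origin in its underside, within 20 mm of its centre. Bystander.
- carved_fish: Carved wooden fish standing on its tail, 55x70 mm, 183 mm tall, loose; origin at the centre of its underside. Bystander.

How it is judged:
By the outcome, as a careful person would: the job done as asked, in the order asked, and still so for the second after the job is handed in, with the robot touching nothing.
It also fails if it takes over 45 s, if anything falls off the work surface, if the arm or the gripper's body presses on something with over 40 N, if the wrist force passes 120 N, or if a joint passes its speed limit or range.

## Working session

There is one attempt and no reset: what is moved stays moved. The work goes in short steps, Python scripts to look and compute and a shell command to move; the robot and the scene stay as the last step left them, time stands still between calls to the robot, and variables do not carry over. Pictures are saved under pics/ and viewed, and the job is handed in when it is done.

```bash
ls; mkdir -p pics
python3 - <<'E'
from plant import manip, viewer
import cv2, numpy as np
print(manip.state())
for n in ["scene","side","wrist"]:
    f=viewer.grab_frame(n); cv2.imwrite(f"pics/{n}0.png",f["pixels"]); print(n,f["K"],f["pose"])
    np.savez(f"/tmp/{n}0.npz",**f)
E
```

```text
pics
{'time': 0.0, 'joint_pos': array([ 1.13502764e+00,  5.33295910e-02,  1.61430250e+00,  2.87880432e-05,
        1.47601856e+00, -1.19022781e-01]), 'joint_vel': array([ 0.00023493, -0.00027746, -0.00118383, -0.00030469,  0.00058863,
       -0.00133902]), 'joint_efforts': array([ 1.40705743e-03, -3.93662953e+01, -3.70184541e+01,  6.01147599e-05,
        6.71793692e-03, -4.65264733e-06]), 'tool_pos': array([0.19437523, 0.59325941, 0.19137494]), 'tool_rot': array([ 0.57195807, -0.41523081,  0.57323939,  0.41454064]), 'contact_force': array([-0.02199056, -0.04908477,  0.86226805]), 'ft_torque': array([0.0050396 , 0.05158758, 0.0461898 ]), 'gripper_width': 1.001245175915847}
scene [[477.97028754   0.         309.69656671]
 [  0.         477.97028754 242.43541864]
 [  0.           0.           1.        ]] [[ 0.76496311 -0.29542015  0.57232716 -0.07033044]
 [-0.6440706  -0.34793865  0.68125748 -0.92097521]
 [-0.00212244 -0.88975594 -0.45643167  0.56518379]
 [ 0.          0.          0.          1.        ]]
side [[605.26613066   0.         323.49272987]
 [  0.         605.26613066 242.41735007]
 [  0.           0.           1.        ]] [[ 0.9383077  -0.15431649  0.30945934  0.15145832]
 [-0.34505796 -0.47647938  0.80864232 -1.20011894]
 [ 0.02266415 -0.86553673 -0.5003324   0.72480544]
 [ 0.          0.          0.          1.        ]]
wrist [[395.28947601   0.         322.39792704]
 [  0.         395.28947601 240.77867064]
 [  0.           0.           1.        ]] [[ 0.31102385  0.90371082  0.29422936  0.11916997]
 [ 0.95039649 -0.29467775 -0.0995567   0.61912932]
 [-0.00326762  0.31059906 -0.9505354   0.3718228 ]
 [ 0.          0.          0.          1.        ]]
```

View pics/scene0.png

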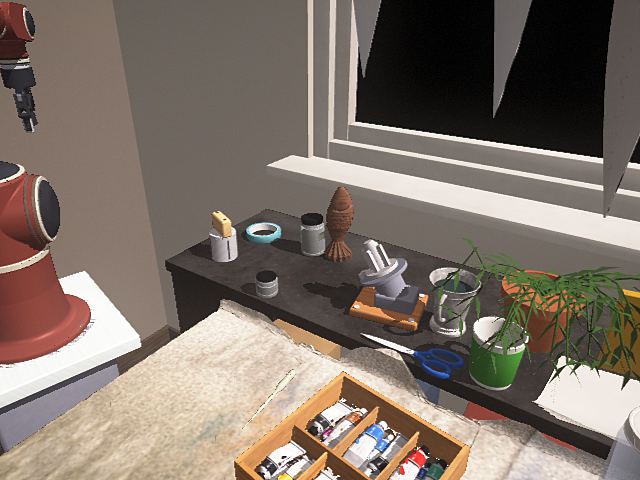

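View pics/side0.png

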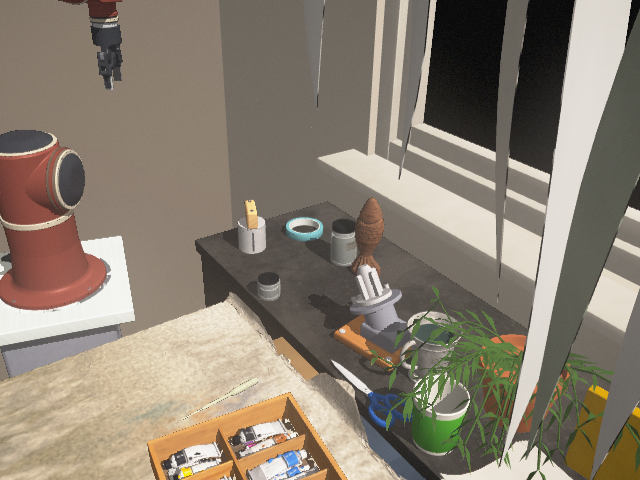

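View pics/wrist0.png

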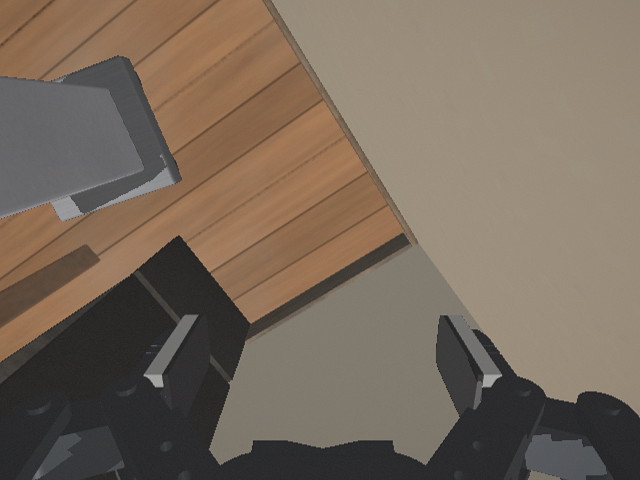

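```bash
cat > h.py <<'E'
import numpy as np, cv2
from plant import manip, viewer
from scipy.spatial.transform import Rotation as R
def grab(n):
    f=viewer.grab_frame(n); return f
def cloud(f):
    z=f["range_z"];K=f["K"];v,u=np.mgrid[:480,:640]
    P=np.stack([(u-K[0,2])/K[0,0]*z,(v-K[1,2])/K[1,1]*z,z],-1)
    W=P@f["pose"][:3,:3].T+f["pose"][:3,3]
    W[z<=0]=np.nan
    return W
def proj(f,p):
    T=np.linalg.inv(f["pose"]); q=T[:3,:3]@np.asarray(p)+T[:3,3]; k=f["K"]@q; return k[:2]/k[2]
def toolR(s):
    q=s["tool_rot"]; return R.from_quat([q[1],q[2],q[3],q[0]])
def brief():
    s=manip.state(); m=toolR(s).as_matrix()
    print("t",round(s["time"],3),"p",s["tool_pos"].round(4),"F",s["contact_force"].round(1),"w",round(s["gripper_width"],3),"q",s["joint_pos"].round(3)); print(" x",m[:,0].round(4)," z",m[:,2].round(4), "T",s["ft_torque"].round(2))
    return s
E
python3 - <<'E'
from h import *
for n in ["scene","side"]:
    f=dict(np.load(f"/tmp/{n}0.npz")); W=cloud(f)
    print(n)
    b={"scene":{"hub":(195,200,250,270),"bar":(212,210,232,236),"stand":(345,235,435,330)},"side":{"hub":(232,190,275,260),"bar":(240,198,262,230),"stand":(335,255,410,370)}}[n]
    im=f["pixels"]
    for k,(a,c,d,e) in b.items():
        w=W[c:e,a:d].reshape(-1,3); 
        cv2.imwrite(f"pics/{n}_{k}.png",cv2.resize(im[c:e,a:d],None,fx=6,fy=6,interpolation=cv2.INTER_CUBIC))
        if k=="stand": continue
        w=w[(w[:,2]>.01)]; 
        for lo in np.arange(0,.12,.01):
            q=w[(w[:,2]>lo)&(w[:,2]<lo+.01)]
            if len(q)>3: print(k,round(lo,2),len(q),q.mean(0).round(3),q.min(0).round(3),q.max(0).round(3))
E
```

```text
scene
hub 0.01 119 [0.451 0.003 0.015] [ 0.398 -0.029  0.01 ] [0.554 0.075 0.02 ]
hub 0.02 104 [ 0.421 -0.016  0.025] [ 0.4   -0.031  0.02 ] [0.456 0.02  0.03 ]
hub 0.03 100 [ 0.421 -0.017  0.035] [ 0.4   -0.029  0.03 ] [0.46  0.013 0.04 ]
hub 0.04 100 [ 0.419 -0.016  0.045] [ 0.399 -0.029  0.04 ] [0.455 0.021 0.049]
hub 0.05 102 [ 0.42  -0.016  0.055] [ 0.398 -0.03   0.05 ] [0.456 0.019 0.06 ]
hub 0.06 167 [ 0.422 -0.005  0.066] [ 0.4   -0.031  0.06 ] [0.464 0.037 0.07 ]
hub 0.07 65 [ 0.423 -0.013  0.075] [ 0.415 -0.035  0.07 ] [0.438 0.038 0.08 ]
hub 0.08 74 [ 0.423 -0.012  0.084] [ 0.414 -0.034  0.08 ] [0.439 0.035 0.09 ]
hub 0.09 74 [ 0.423 -0.013  0.095] [ 0.415 -0.032  0.09 ] [0.437 0.034 0.1  ]
hub 0.1 154 [ 0.429 -0.002  0.106] [ 0.415 -0.034  0.1  ] [0.445 0.041 0.109]
bar 0.06 54 [0.419 0.006 0.067] [ 0.404 -0.031  0.065] [0.461 0.037 0.07 ]
bar 0.07 62 [ 0.423 -0.012  0.075] [ 0.415 -0.035  0.07 ] [0.438 0.038 0.08 ]
bar 0.08 74 [ 0.423 -0.012  0.084] [ 0.414 -0.034  0.08 ] [0.439 0.035 0.09 ]
bar 0.09 74 [ 0.423 -0.013  0.095] [ 0.415 -0.032  0.09 ] [0.437 0.034 0.1  ]
ba
[... 791 characters left out ...]
b 0.1 165 [ 0.431 -0.003  0.106] [ 0.416 -0.035  0.101] [0.447 0.042 0.11 ]
hub 0.11 7 [ 0.432 -0.008  0.111] [ 0.423 -0.03   0.11 ] [0.441 0.027 0.112]
bar 0.05 4 [ 0.427 -0.015  0.059] [ 0.404 -0.022  0.058] [ 0.45  -0.007  0.06 ]
bar 0.06 149 [ 0.428 -0.005  0.066] [ 0.403 -0.034  0.06 ] [0.46  0.034 0.07 ]
bar 0.07 51 [ 0.426 -0.025  0.075] [ 0.407 -0.035  0.07 ] [0.447 0.018 0.08 ]
bar 0.08 49 [ 0.426 -0.027  0.085] [ 0.416 -0.036  0.081] [0.44  0.019 0.09 ]
bar 0.09 51 [ 0.427 -0.025  0.095] [ 0.416 -0.037  0.09 ] [0.44  0.039 0.1  ]
bar 0.1 165 [ 0.431 -0.003  0.106] [ 0.416 -0.035  0.101] [0.447 0.042 0.11 ]
bar 0.11 7 [ 0.432 -0.008  0.111] [ 0.423 -0.03   0.11 ] [0.441 0.027 0.112]
```

Run:
```python
from h import *
from scipy.optimize import least_squares
a=[cv2.imread(f"pics/{n}_stand.png") for n in ["scene","side"]]
h=500; a=[cv2.resize(i,(int(i.shape[1]*h/i.shape[0]),h)) for i in a]
o=np.hstack(a); print(o.shape); cv2.imwrite("pics/stand2.png",o[:,:800])
for n,(x0,y0,x1,y1) in {"scene":(195,200,250,270),"side":(232,190,275,260)}.items():
    f=dict(np.load(f"/tmp/{n}0.npz")); W=cloud(f)[y0:y1,x0:x1].reshape(-1,3)
    t=W[(W[:,2]>.105)&(W[:,2]<.113)]
    print(n,cv2.minAreaRect((t[:,:2]*1000).astype(np.float32)))
    s=W[(W[:,2]>.01)&(W[:,2]<.058)&(W[:,0]<.47)&(abs(W[:,1])<.05)]
    r=least_squares(lambda p:np.hypot(s[:,0]-p[0],s[:,1]-p[1])-.032,[.43,0],loss="soft_l1",f_scale=.002); print(r.x)
```

```text
(500, 799, 3)
scene ((431.5244445800781, 3.769683837890625), (69.98680877685547, 21.561548233032227), 78.4369125366211)
[0.43264459 0.00568559]
side ((431.79510498046875, 1.2339897155761719), (70.26884460449219, 22.053539276123047), 79.66865539550781)
[0.43292671 0.00514064]
```

View pics/stand2.png

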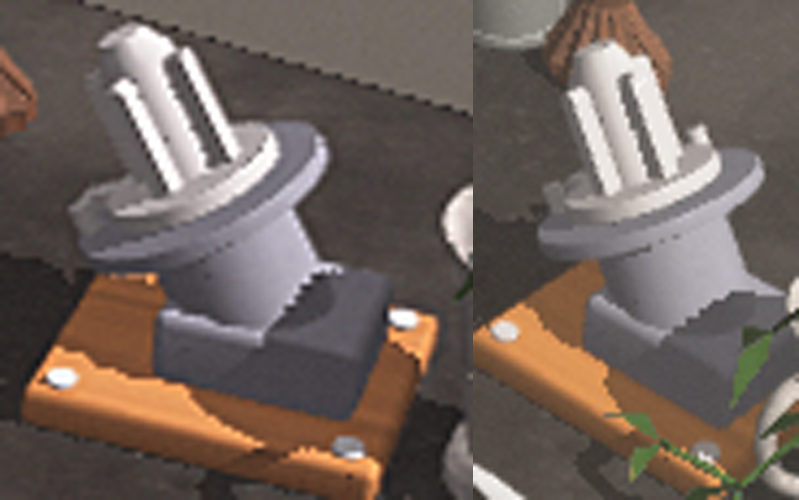

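```bash
cat >> h.py <<'E'
from scipy.optimize import least_squares
def axes(az,spin,tilt=np.pi/6):
    # z axis leaning toward azimuth az ; x axis = spun
    z=np.array([np.sin(tilt)*np.cos(az),np.sin(tilt)*np.sin(az),np.cos(tilt)])
    e=np.array([np.cos(tilt)*np.cos(az),np.cos(tilt)*np.sin(az),-np.sin(tilt)]) # "downhill" dir
    f=np.cross(z,e)
    x=np.cos(spin)*e+np.sin(spin)*f
    return np.stack([x,np.cross(z,x),z],1)
def sdf(q):
    x,y,z=q.T; r=np.hypot(x,y)
    def box(d): return np.linalg.norm(np.maximum(d,0),axis=1)+np.minimum(d.max(1),0)
    core=box(np.stack([r-.014,abs(z-.023)-.025],1))
    cone=np.maximum((r-(.014-(z-.048)*.5))/np.hypot(1,.5),np.maximum(z-.058,.046-z))
    k1=box(np.stack([abs(x)-.022,abs(y)-.004,abs(z-.023)-.023],1))
    k2=box(np.stack([abs(y)-.022,abs(x)-.004,abs(z-.023)-.023],1))
    disc=box(np.stack([r-.034,abs(z+.003)-.003],1))
    return np.min([core,cone,k1,k2,disc],0)
def fitspindle(W,p0,tilt_free=False,zfree=True):
    W=W.reshape(-1,3); W=W[~np.isnan(W[:,0])]
    p=np.array(p0,float)
    for it in range(4):
        A=axes(p[3],p[4]); q=(W-p[:3])@A
        m=(np.hypot(q[:,0],q[:,1])<.032)&(q[:,2]>-.004)&(q[:,2]<.065)
        V=W[m]
        r=least_squares(lambda v:np.r_[sdf((V-v[:3])@axes(v[3],v[4])),2*(v[2]-.092)],p,x_scale=[.01,.01,.01,.1,.1],loss="soft_l1",f_scale=.0015)
        p=r.x
    return p,len(V),np.median(abs(r.fun)),r.cost
E
python3 - <<'E'
from h import *
C=[]
for n in ["scene","side"]:
    f=dict(np.load(f"/tmp/{n}0.npz")); W=cloud(f)
    a,c,d,e={"scene":(345,235,435,330),"side":(335,255,410,370)}[n]
    w=W[c:e,a:d].reshape(-1,3); w=w[w[:,2]>.02]
    t=w[w[:,2]>.12]; print(n,len(t)); 
    for lo in np.arange(.06,.16,.01):
        q=w[(w[:,2]>lo)&(w[:,2]<lo+.01)]
        if len(q): print(round(lo,2),len(q),np.median(q,0).round(3))
    C.append(w)
for W in C+[np.vstack(C)]:
    best=None
    t=W[W[:,2]>.135]; n=np.median(t[t[:,2]<.2],0); print("nose",n)
    for az in [np.pi,np.pi+.3,np.pi-.3]:
        for sp in np.arange(0,1.57,.26):
            z=axes(az,0)[:,2]; S=n-z*.055; S[2]=.092
            r=fitspindle(W,[*S,az,sp])
            if best is None or r[3]/r[1]<best[3]/best[1]: best=r
    print(best, np.degrees(best[0][3:]), "nose",best[0][:3]+axes(*best[0][3:])[:,2]*.058)
E
```

```text
scene 292
0.06 236 [ 0.549 -0.415  0.066]
0.07 219 [ 0.547 -0.409  0.075]
0.08 174 [ 0.534 -0.406  0.085]
0.09 293 [ 0.548 -0.41   0.096]
0.1 392 [ 0.566 -0.411  0.104]
0.11 124 [ 0.547 -0.383  0.115]
0.12 122 [ 0.547 -0.378  0.124]
0.13 123 [ 0.548 -0.373  0.135]
0.14 46 [ 0.55  -0.366  0.142]
0.15 1 [ 0.456 -0.585  0.152]
side 582
0.06 246 [ 0.555 -0.423  0.066]
0.07 249 [ 0.552 -0.418  0.075]
0.08 207 [ 0.539 -0.415  0.084]
0.09 354 [ 0.55  -0.411  0.096]
0.1 465 [ 0.567 -0.413  0.104]
0.11 192 [ 0.547 -0.387  0.115]
0.12 216 [ 0.542 -0.383  0.125]
0.13 200 [ 0.546 -0.38   0.135]
0.14 106 [ 0.545 -0.374  0.143]
0.15 60 [ 0.461 -0.603  0.153]
nose [ 0.54930373 -0.36865126  0.13947703]
(array([ 0.56294681, -0.38305856,  0.09125383,  2.03102971,  3.01213562]), 723, np.float64(0.0006275260282339297), np.float64(0.0003159617957245194)) [116.36943027 172.58265831] nose [ 0.55006625 -0.35707604  0.1414833 ]
nose [ 0.54192626 -0.54199597  0.14181619]
(array([ 0.55326776, -0.55896449,  0.08541996,  1.75988371,  1.66354317]), 190, np.float64(0.0015683065086387823), np.float64(0.0002951148322826076)) [100.83390909  95.31400252] nose [ 0.54781685 -0.53048138  0.13564943]
nose [ 0.54518187 -0.37573734  0.14078158]
(array([ 0.56298373, -0.38334142,  0.09132351,  2.03057064,  1.43639278]), 1528, np.float64(0.0007120182620508216), np.float64(0.0008659064490936948)) [116.34312764  82.29924423] nose [ 0.5501151  -0.35735299  0.14155299]
```

Run:
```python
from h import *
f=dict(np.load("/tmp/scene0.npz")); W=cloud(f)
for k,(a,c,d,e) in {"fish":(328,190,352,262),"pig":(300,213,326,256),"ink":(255,269,278,297),"tape":(245,221,282,245),"pot":(428,265,470,335)}.items():
    w=W[c:e,a:d].reshape(-1,3); w=w[(w[:,2]>.012)&(w[:,0]<.8)]
    print(k,np.median(w,0).round(3),np.percentile(w,[3],axis=0).round(3),np.percentile(w,[97],axis=0).round(3))
s=brief()
m=toolR(s).as_matrix()
# target grasp orientation
for j in (-11,169):
    z=np.array([np.cos(np.radians(j)),np.sin(np.radians(j)),0]); x=np.array([0,0,-1.]); T=np.stack([x,np.cross(z,x),z],1)
    print(j,np.degrees(R.from_matrix(m.T@T).as_rotvec()).round(1))
print((m.T@(np.array([.432,.0035,.25])-s["tool_pos"])).round(3))
```

```text
fish [ 0.634 -0.188  0.101] [[ 0.618 -0.205  0.015]] [[ 0.752 -0.03   0.169]]
pig [ 0.599 -0.134  0.059] [[ 0.584 -0.148  0.014]] [[ 0.733 -0.014  0.095]]
ink [ 0.409 -0.209  0.036] [[ 0.393 -0.221  0.013]] [[ 0.433 -0.182  0.044]]
tape [0.567 0.03  0.016] [[ 0.527 -0.008  0.012]] [[0.613 0.077 0.019]]
pot [ 0.587 -0.534  0.085] [[ 0.485 -0.61   0.014]] [[ 0.651 -0.48   0.152]]
t 0.15 p [0.1945 0.5934 0.1916] F [ 0.2  0.3 -0.3] w 1.002 q [ 1.135  0.053  1.614  0.     1.476 -0.119]
 x [-7.0e-04 -1.5e-03 -1.0e+00]  z [ 0.3115  0.9502 -0.0016] T [-0.03  0.05 -0.01]
-11 [82.8 -0.1  0.1]
169 [-97.2  -0.1  -0.1]
[-0.058 -0.409 -0.487]
```

```bash
python3 -m inch '[{"fingers":1,"delta_pos":[0,-3.7,-4.4],"twist":[0,0,0]},{"fingers":1,"delta_pos":[0,-3.7,-4.4],"twist":[0,0,0]},{"fingers":1,"delta_pos":[0,-3.7,-4.4],"twist":[0,0,0]},{"fingers":1,"delta_pos":[0,-3.7,-4.4],"twist":[0,0,0]},{"fingers":1,"delta_pos":[0,-3.7,-4.4],"twist":[0,0,0]}]'
python3 -c "from h import *;brief()"
```

```text
time: 0.78
tool_pos: [0.3021, 0.3254, 0.1923]
tool_rot: [0.572, -0.415, 0.572, 0.415]
contact_force: [0.6, -0.2, 1.2]
gripper_width: 0.997
t 0.775 p [0.3021 0.3254 0.1923] F [ 0.6 -0.2  1.2] w 0.997 q [ 0.655 -0.405  2.014 -0.     1.532 -0.6  ]
 x [ 2.e-04 -2.e-04 -1.e+00]  z [ 3.110e-01  9.504e-01 -1.000e-04] T [ 0.01 -0.01  0.03]
```

```bash
python3 -m inch '[{"fingers":1,"delta_pos":[0,-3.7,-4.4],"twist":[0,0,0]},{"fingers":1,"delta_pos":[0,-3.7,-4.4],"twist":[0,0,0]},{"fingers":1,"delta_pos":[0,-3.7,-4.4],"twist":[0,0,0]},{"fingers":1,"delta_pos":[0,-3.7,-4.4],"twist":[0,0,0]},{"fingers":1,"delta_pos":[0,0,0],"twist":[10,0,0]}]'
python3 -c "from h import *;brief()"
```

```text
time: 1.4
tool_pos: [0.3886, 0.1103, 0.1924]
tool_rot: [0.609, -0.36, 0.609, 0.36]
contact_force: [-0.3, 0.2, -0.1]
gripper_width: 0.999
t 1.4 p [0.3886 0.1103 0.1924] F [-0.3  0.2 -0.1] w 0.999 q [ 9.200e-02 -5.220e-01  2.095e+00 -1.000e-03  1.569e+00 -9.750e-01]
 x [-1.e-04 -7.e-04 -1.e+00]  z [ 4.823e-01  8.760e-01 -7.000e-04] T [-0.02 -0.01 -0.02]
```

```bash
python3 -m inch '[{"fingers":1,"delta_pos":[0,-3.7,-4.4],"twist":[10.3,0,0]},{"fingers":1,"delta_pos":[0,0,0],"twist":[10.3,0,0]},{"fingers":1,"delta_pos":[0,0,0],"twist":[10.3,0,0]},{"fingers":1,"delta_pos":[0,0,0],"twist":[10.3,0,0]},{"fingers":1,"delta_pos":[0,0,0],"twist":[10.3,0,0]}]' >/dev/null
python3 -m inch '[{"fingers":1,"delta_pos":[0,0,0],"twist":[10.3,0,0]},{"fingers":1,"delta_pos":[0,0,0],"twist":[10.3,0,0]}]' >/dev/null
python3 - <<'E'
from h import *
s=brief(); m=toolR(s).as_matrix()
f=grab("wrist"); cv2.imwrite("pics/w1.png",f["pixels"]); np.savez("/tmp/w1.npz",**f)
W=cloud(f).reshape(-1,3)
t=W[(W[:,2]>.1)&(W[:,2]<.115)&(np.hypot(W[:,0]-.432,W[:,1]-.003)<.06)]
print(len(t))
if len(t)>20: print(cv2.minAreaRect((t[:,:2]*1000).astype(np.float32)))
print((m.T@(np.array([.432,.0035,.19])-s["tool_pos"])).round(4))
E
```

```text
t 2.275 p [0.3994 0.0576 0.1923] F [0.4 0.6 0.8] w 1.005 q [-0.042 -0.523  2.096  0.     1.569  0.143]
 x [-5.e-04  0.e+00 -1.e+00]  z [ 9.830e-01 -1.838e-01 -5.000e-04] T [-0.    0.01 -0.02]
2844
((434.7727966308594, 6.2255859375), (71.4581298828125, 24.19972801208496), 81.15717315673828)
[ 0.0022 -0.0472  0.042 ]
```

View pics/w1.png

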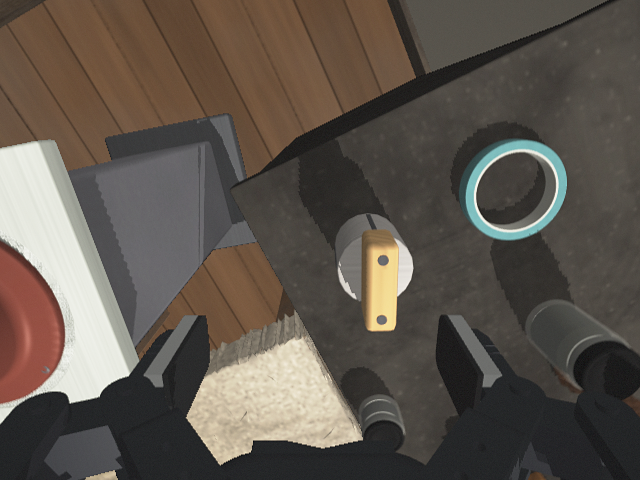

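```bash
python3 -m inch '[{"fingers":1,"delta_pos":[2.1,-2.27,2.18],"twist":[-1.2,0,0]},{"fingers":1,"delta_pos":[2.1,-2.27,2.18],"twist":[0,0,0]},{"fingers":1,"delta_pos":[0,0,0],"twist":[0,0,0]}]' >/dev/null
python3 - <<'E'
from h import *
s=brief(); m=toolR(s).as_matrix()
f=grab("wrist"); cv2.imwrite("pics/w2.png",f["pixels"]); np.savez("/tmp/w2.npz",**f)
W=cloud(f).reshape(-1,3)
t=W[(W[:,2]>.1)&(W[:,2]<.115)&(np.hypot(W[:,0]-.432,W[:,1]-.003)<.06)]
print(len(t),np.median(t[:,2]))
print(cv2.minAreaRect((t[:,:2]*1000).astype(np.float32)))
E
```

```text
t 2.7 p [0.4339 0.0047 0.1484] F [-0.3  0.6 -0.3] w 0.999 q [-0.161 -0.4    2.084 -0.     1.462 -0.003]
 x [-4.6e-03  7.0e-04 -1.0e+00]  z [ 0.9875 -0.1576 -0.0047] T [-0.05 -0.05 -0.04]
4392 0.10672842207496036
((434.75634765625, 6.4216461181640625), (70.69609069824219, 24.02484703063965), 81.09313201904297)
```

View pics/w2.png

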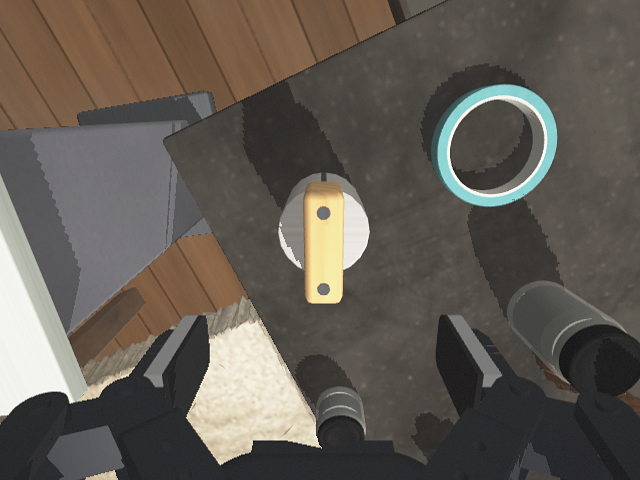

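```bash
python3 -m inch '[{"fingers":1,"delta_pos":[2.5,0.15,0.05],"twist":[0,0,0]},{"fingers":1,"delta_pos":[2.5,0,0],"twist":[0,0,0]},{"fingers":1,"delta_pos":[2.4,0,0],"twist":[0,0,0]},{"fingers":1,"delta_pos":[0,0,0],"twist":[0,0,0]}]'
python3 -m inch '[{"fingers":-1,"delta_pos":[0,0,0],"twist":[0,0,0]},{"fingers":-1,"delta_pos":[0,0,0],"twist":[0,0,0]},{"fingers":-1,"delta_pos":[0,0,0],"twist":[0,0,0]},{"fingers":-1,"delta_pos":[0,0,0],"twist":[0,0,0]},{"fingers":-1,"delta_pos":[0,0,0],"twist":[0,0,0]}]'
python3 -c "from h import *;brief()"
```

```text
time: 3.25
tool_pos: [0.4341, 0.0078, 0.0754]
tool_rot: [0.704, 0.055, 0.706, -0.055]
contact_force: [0.1, 0.1, 1.0]
gripper_width: 1.004
time: 3.88
tool_pos: [0.4358, 0.0069, 0.0767]
tool_rot: [0.705, 0.056, 0.705, -0.056]
contact_force: [-0.5, -0.4, 1.1]
gripper_width: 0.002
t 3.875 p [0.4358 0.0069 0.0767] F [-0.5 -0.4  1.1] w 0.002 q [-0.155 -0.325  2.152 -0.     1.315  0.003]
 x [ 1.e-04 -0.e+00 -1.e+00]  z [ 9.875e-01 -1.574e-01  1.000e-04] T [-0.    0.01  0.  ]
```

Run:
```python
from h import *
s=brief()
for n in ["wrist","scene","side"]:
    f=grab(n); cv2.imwrite(f"pics/{n}3.png",f["pixels"]); np.savez(f"/tmp/{n}3.npz",**f)
a=cv2.imread("pics/scene3.png")[170:310,150:290]; b=cv2.imread("pics/side3.png")[150:290,180:320]
cv2.imwrite("pics/c3.png",cv2.resize(np.hstack([a,b]),None,fx=2.85,fy=2.85,interpolation=cv2.INTER_CUBIC))
```

```text
t 3.875 p [0.4358 0.0069 0.0767] F [-0.5 -0.4  1.1] w 0.002 q [-0.155 -0.325  2.152 -0.     1.315  0.003]
 x [ 1.e-04 -0.e+00 -1.e+00]  z [ 9.875e-01 -1.574e-01  1.000e-04] T [-0.    0.01  0.  ]
```

View pics/wrist3.png

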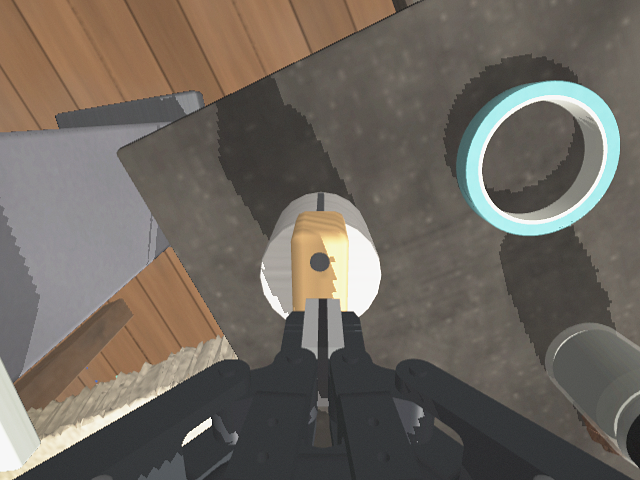

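View pics/c3.png

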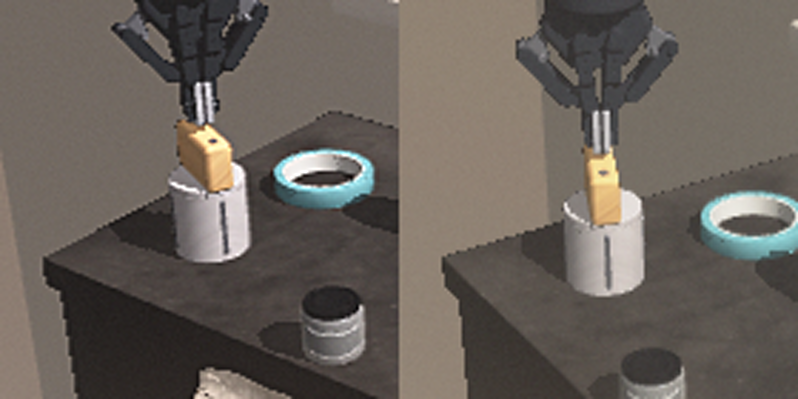

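Run:
```python
from h import *
for n,(a,c,d,e) in {"scene":(214,196,232,222),"side":(244,185,260,207)}.items():
    f=dict(np.load(f"/tmp/{n}3.npz")); W=cloud(f)
    print(n,proj(f,[.4358,.0069,.0767]),proj(f,[.4358,.0069,.108]))
    for v in range(c,e,2): print(v,[(u,*W[v,u].round(3)) for u in range(a,d,4)])
f=dict(np.load("/tmp/wrist3.npz"));print(proj(f,[.4358,.0069,.0767]),f["pose"].round(3))
W=cloud(f)
for v,u in [(305,310),(305,330),(320,310),(300,313),(262,320),(280,320),(230,320),(350,313),(300,300),(300,345)]: print(v,u,W[v,u].round(3))
```

```text
scene [222.26167766 226.68053527] [221.12862869 214.70650789]
196 [(214, np.float64(0.419), np.float64(0.0), np.float64(0.162)), (218, np.float64(0.425), np.float64(-0.006), np.float64(0.162)), (222, np.float64(0.437), np.float64(-0.004), np.float64(0.159)), (226, np.float64(0.449), np.float64(-0.001), np.float64(0.154)), (230, np.float64(0.654), np.float64(0.338), np.float64(-0.0))]
198 [(214, np.float64(0.419), np.float64(0.002), np.float64(0.156)), (218, np.float64(0.427), np.float64(-0.002), np.float64(0.155)), (222, np.float64(0.438), np.float64(-0.001), np.float64(0.152)), (226, np.float64(0.651), np.float64(0.359), np.float64(-0.013)), (230, np.float64(0.653), np.float64(0.336), np.float64(-0.006))]
200 [(214, np.float64(0.418), np.float64(0.002), np.float64(0.151)), (218, np.float64(0.426), np.float64(-0.004), np.float64(0.151)), (222, np.float64(0.437), np.float64(-0.001), np.float64(0.148)), (226, np.float64(0.648), np.float64(0.355), np.float64(-0.018)), (230, np.float64(0.651), np.float64(0.334), np.float64(-0.012))]
202 [(214, np.float64(0.421), np.float64(0.008), np.flo
[... 5908 characters left out ...]
84))]
205 [(244, np.float64(0.567), np.float64(0.674), np.float64(-0.23)), (248, np.float64(0.429), np.float64(0.012), np.float64(0.106)), (252, np.float64(0.438), np.float64(0.008), np.float64(0.107)), (256, np.float64(0.586), np.float64(0.577), np.float64(-0.186))]
[321.97295602 281.27938788] [[ 0.988 -0.149 -0.048  0.449]
 [-0.157 -0.938 -0.308  0.086]
 [ 0.     0.312 -0.95   0.257]
 [ 0.     0.     0.     1.   ]]
305 310 [0.433 0.019 0.123]
305 330 [0.441 0.017 0.123]
320 310 [0.434 0.019 0.135]
300 313 [0.434 0.019 0.12 ]
262 320 [0.439 0.029 0.107]
280 320 [0.437 0.021 0.106]
230 320 [0.44  0.041 0.104]
350 313 [0.435 0.018 0.152]
300 300 [0.427 0.013 0.106]
300 345 [0.446 0.009 0.105]
```

Run:
```python
from h import *
for n,b in [("scene",(0,90,60,150)),("side",(80,40,140,100))]:
    f=dict(np.load(f"/tmp/{n}0.npz")); p=proj(f,[.195,.594,.193]); p2=proj(f,[.195,.594,.193+.054]); print(n,p,p2)
    im=f["pixels"].copy(); im[tuple(p.round().astype(int)[::-1])]=(0,0,255)
    im[tuple(p2.round().astype(int)[::-1])]=(0,255,0)
    a,c,d,e=b; cv2.imwrite(f"pics/tip_{n}.png",cv2.resize(im[c:e,a:d],(390,390),interpolation=cv2.INTER_NEAREST))
cv2.imwrite("pics/tip.png",np.hstack([cv2.imread("pics/tip_scene.png"),cv2.imread("pics/tip_side.png")]))
```

```text
scene [ 37.14215122 145.57546699] [ 32.04686757 126.50173706]
side [117.01946233 102.05139243] [114.17931825  83.21663773]
```

View pics/tip.png

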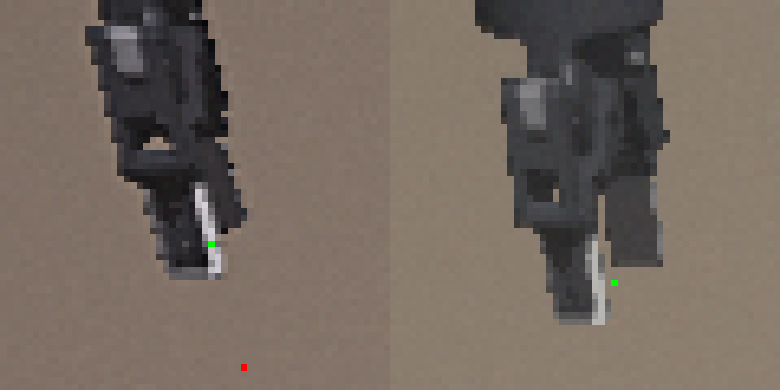

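Run:
```python
from h import *
for n,p in [("w2",[.4339,.0047,.1484]),("wrist3",[.4358,.0069,.0767])]:
    f=dict(np.load(f"/tmp/{n}.npz")); W=cloud(f)
    print(n,"cam",(f["pose"][:3,3]-p).round(4))
    for v,u in [(450,300),(460,320),(470,350),(470,300),(380,155),(385,480),(330,190),(340,450),(475,320),(440,320)]: print(v,u,(W[v,u]-p).round(4))
# external: silhouette height profile of gripper in scene3
f=dict(np.load("/tmp/scene3.npz")); W=cloud(f)
for n in ["scene3","side3"]:
    f=dict(np.load(f"/tmp/{n}.npz")); W=cloud(f).reshape(-1,3)
    q=W[(np.hypot(W[:,0]-.4358,W[:,1]-.0069)<.09)&(W[:,2]>.1)]
    for lo in np.arange(.11,.26,.01):
        k=q[(q[:,2]>lo)&(q[:,2]<=lo+.01)]
        if len(k): print(n,round(lo,2),len(k),k.min(0).round(3)[:2],k.max(0).round(3)[:2])
```

```text
w2 cam [0.0137 0.0792 0.1803]
450 300 [-0.0022  0.0117  0.1137]
460 320 [0.0021 0.0113 0.1165]
470 350 [0.0081 0.0106 0.1191]
470 300 [-0.0019  0.0118  0.1188]
380 155 [-0.0436  0.0167  0.0886]
385 480 [0.0454 0.0004 0.0876]
330 190 [-0.0404  0.0188  0.0665]
340 450 [0.0441 0.0001 0.0639]
475 320 [0.0022 0.0115 0.1202]
440 320 [-0.0345 -0.2018 -0.1056]
wrist3 cam [0.0127 0.0793 0.1804]
450 300 [-0.0031  0.0107  0.1126]
460 320 [0.0015 0.0118 0.1169]
470 350 [0.0076 0.0122 0.1205]
470 300 [-0.0024  0.0126  0.1195]
380 155 [-0.1899 -0.1439 -0.1477]
385 480 [ 0.1022 -0.14   -0.077 ]
330 190 [-0.4847 -0.4835 -0.8798]
340 450 [ 0.0816 -0.0963 -0.0773]
475 320 [0.0016 0.0121 0.1207]
440 320 [-0.0293 -0.1737 -0.077 ]
scene3 0.11 12 [ 0.426 -0.005] [0.438 0.012]
scene3 0.12 43 [ 0.42  -0.008] [0.446 0.014]
scene3 0.13 54 [ 0.419 -0.005] [0.446 0.017]
scene3 0.14 49 [ 0.42  -0.007] [0.446 0.017]
scene3 0.15 60 [ 0.408 -0.009] [0.462 0.012]
scene3 0.16 124 [ 0.396 -0.011] [0.47  0.021]
scene3 0.17 141 [ 0.39  -0.013] [0.475 0.021]
scene3 0.18 146 [ 0.382 -0.015] [0.481 0.024]
scene3 0.19 162 [
[... 359 characters left out ...]
 10 [ 0.422 -0.019] [0.438 0.001]
side3 0.12 43 [ 0.421 -0.006] [0.445 0.005]
side3 0.13 56 [ 0.421 -0.01 ] [0.446 0.017]
side3 0.14 46 [ 0.421 -0.008] [0.446 0.02 ]
side3 0.15 59 [ 0.403 -0.01 ] [0.456 0.008]
side3 0.16 141 [ 0.398 -0.014] [0.468 0.019]
side3 0.17 138 [ 0.39  -0.018] [0.476 0.027]
side3 0.18 135 [ 0.383 -0.017] [0.483 0.026]
side3 0.19 168 [ 0.376 -0.02 ] [0.49  0.012]
side3 0.2 252 [ 0.371 -0.019] [0.495 0.025]
side3 0.21 201 [ 0.38 -0.02] [0.488 0.02 ]
side3 0.22 183 [ 0.392 -0.023] [0.475 0.02 ]
side3 0.23 93 [ 0.393 -0.013] [0.47  0.015]
side3 0.24 111 [ 0.397 -0.035] [0.467 0.011]
side3 0.25 145 [ 0.397 -0.035] [0.467 0.007]
side3 0.26 159 [ 0.397 -0.035] [0.467 0.006]
```

```bash
python3 -m inch '[{"fingers":1,"delta_pos":[0,0,-0.1],"twist":[0,0,0]},{"fingers":1,"delta_pos":[0,0,0],"twist":[0,0,0]},{"fingers":1,"delta_pos":[0,0,0],"twist":[0,0,0]},{"fingers":1,"delta_pos":[0,0,0],"twist":[0,0,0]},{"fingers":1,"delta_pos":[1.5,0,0],"twist":[0,0,0]}]'
python3 -m inch '[{"fingers":1,"delta_pos":[1.4,0,0],"twist":[0,0,0]},{"fingers":1,"delta_pos":[0.8,0,0],"twist":[0,0,0]},{"fingers":1,"delta_pos":[0,0,0],"twist":[0,0,0]}]'
python3 -c "
from h import *;brief()
f=grab('wrist'); cv2.imwrite('pics/w4.png',f['pixels'])"
```

```text
time: 4.65
tool_pos: [0.436, 0.0069, 0.0624]
tool_rot: [0.706, 0.056, 0.704, -0.056]
contact_force: [-0.8, 0.2, -0.2]
gripper_width: 0.998
time: 5.03
tool_pos: [0.4337, 0.0073, 0.0383]
tool_rot: [0.704, 0.056, 0.706, -0.056]
contact_force: [-1.0, -0.3, 0.4]
gripper_width: 1.0
t 5.025 p [0.4337 0.0073 0.0383] F [-1.  -0.3  0.4] w 1.0 q [-0.155 -0.275  2.183  0.     1.236  0.003]
 x [-2.6e-03  4.0e-04 -1.0e+00]  z [ 0.9875 -0.1573 -0.0026] T [ 0.05 -0.01 -0.  ]
```

View pics/w4.png

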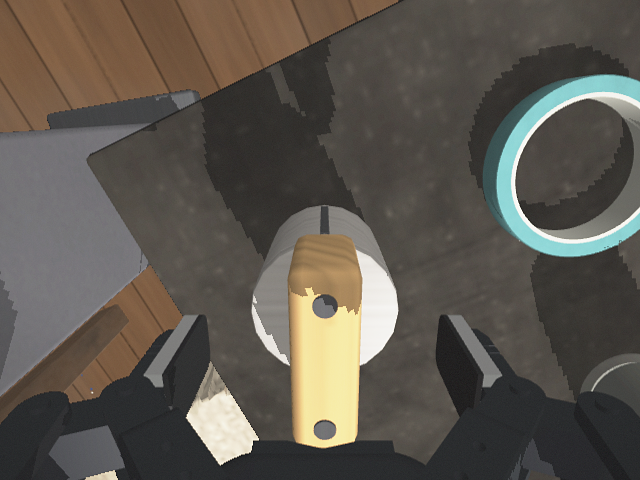

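```bash
python3 -m inch '[{"fingers":-1,"delta_pos":[0,0,0],"twist":[0,0,0]},{"fingers":-1,"delta_pos":[0,0,0],"twist":[0,0,0]},{"fingers":-1,"delta_pos":[0,0,0],"twist":[0,0,0]},{"fingers":-1,"delta_pos":[0,0,0],"twist":[0,0,0]},{"fingers":-1,"delta_pos":[0,0,0],"twist":[0,0,0]}]'
python3 -c "
from h import *;brief()
f=grab('scene'); a=f['pixels'][170:310,150:290]
f=grab('side'); b=f['pixels'][150:290,180:320]
cv2.imwrite('pics/c5.png',cv2.resize(np.hstack([a,b]),None,fx=2.85,fy=2.85,interpolation=cv2.INTER_CUBIC))"
```

```text
time: 5.7
tool_pos: [0.4349, 0.0071, 0.0401]
tool_rot: [0.705, 0.056, 0.705, -0.056]
contact_force: [-1.7, -0.2, 3.5]
gripper_width: 0.27
t 5.7 p [0.4349 0.0071 0.0401] F [-1.7 -0.2  3.5] w 0.27 q [-0.155 -0.277  2.181 -0.     1.237  0.003]
 x [ 2.e-04 -0.e+00 -1.e+00]  z [ 9.876e-01 -1.573e-01  2.000e-04] T [0.03 0.24 0.04]
```

View pics/c5.png

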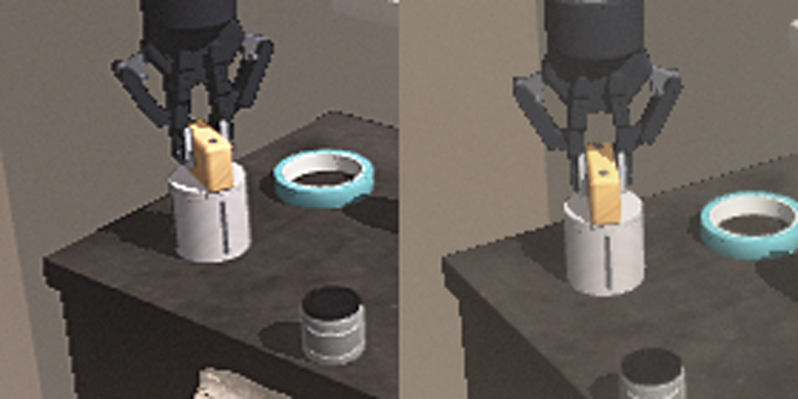

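Run:
```python
import numpy as np
D=[(.0533,1.6143,.1944,.5933,.1914),(-.405,2.014,.3021,.3254,.1923),(-.522,2.095,.3886,.1103,.1924),(-.523,2.096,.3994,.0576,.1923),(-.4,2.084,.4339,.0047,.1484),(-.325,2.152,.4358,.0069,.0767),(-.277,2.181,.4349,.0071,.0401)]
A=[];b=[]
for q2,q3,x,y,z in D:
    r=np.sqrt(x*x+y*y-.074**2)
    A+= [[1,np.sin(q2),np.sin(q2+q3),0],[0,np.cos(q2),np.cos(q2+q3),1]]; b+=[r,z]
s=np.linalg.lstsq(np.array(A),np.array(b),rcond=None); print(s[0],s[1], np.array(A)@s[0]-b)
```

```text
[-0.01218325  0.40554622  0.60340607 -0.15606587] [0.0008005] [-0.00993251 -0.00081631 -0.00681569  0.00132591 -0.00810464  0.00174149
 -0.00803036  0.0016391   0.00186441  0.00090495  0.01250578 -0.00135882
  0.01851301 -0.00343633]
```

Run:
```python
import numpy as np
D=[(.0533,1.6143,.1944,.5933,.1914),(-.405,2.014,.3021,.3254,.1923),(-.522,2.095,.3886,.1103,.1924),(-.523,2.096,.3994,.0576,.1923),(-.4,2.084,.4339,.0047,.1484),(-.325,2.152,.4358,.0069,.0767),(-.277,2.181,.4349,.0071,.0401)]
for mode in (0,1,2):
    A=[];b=[]
    for q2,q3,x,y,z in D:
        r=np.sqrt(x*x+y*y-.074**2); p=q2+q3
        ra=[0,np.sin(q2),np.sin(p),0,np.cos(p)]; za=[0,np.cos(q2),np.cos(p),1,-np.sin(p)]
        if mode==1: ra[0]=1
        if mode==2: ra.append(np.cos(q2)); za.append(-np.sin(q2))
        A+=[ra,za]; b+=[r,z]
    s=np.linalg.lstsq(np.array(A),np.array(b),rcond=None); print(s[0].round(3), (np.array(A)@s[0]-b).round(4))
```

```text
[ 0.     0.426  0.609 -0.08   0.095] [-0.0001 -0.0001 -0.0003  0.0004 -0.0003 -0.0001 -0.0002 -0.0002  0.0013
  0.0001 -0.0001  0.     -0.0003 -0.0001]
[ 0.     0.426  0.609 -0.08   0.095] [-0.0001 -0.0001 -0.0003  0.0004 -0.0003 -0.0001 -0.0002 -0.0002  0.0013
  0.0001 -0.0001  0.0001 -0.0003 -0.    ]
[ 0.     0.426  0.609 -0.08   0.095 -0.   ] [-0.0001 -0.0001 -0.0003  0.0004 -0.0003 -0.0001 -0.0002 -0.0002  0.0013
  0.0001 -0.0001  0.     -0.0003 -0.0001]
```

```bash
cat > kin.py <<'E'
from h import *
def fk(q,L=.43,lat=.074,s4=1):
    Rz=lambda a:R.from_euler('z',a).as_matrix(); Ry=lambda a:R.from_euler('y',a).as_matrix()
    A=Rz(q[0]); B=A@Ry(q[1]+q[2]); C=B@Rz(s4*q[3])@Ry(q[4])
    p=np.array([0,0,L-.08])+A@np.array([0,lat,0])+A@Ry(q[1])@[0,0,.426]+B@[.095,0,.609]+C@[0,0,L]
    T=C@Rz(q[5])
    return p,np.stack([T[:,2],T[:,1],-T[:,0]],1)
lo=np.array([-3.01,-1.01,.06,-1.02,.09,-3.14]);hi=np.array([3.01,2.22,2.58,4.17,2.62,3.14])
def ik(p,M,q0,**k):
    def f(q):
        a,B=fk(q,**k); return np.r_[(a-p)*3,(B-M).ravel()]
    return least_squares(f,np.clip(q0,lo+.01,hi-.01),bounds=(lo,hi))
E
python3 - <<'E'
from kin import *
s=brief(); print(fk(s["joint_pos"]))
S=np.array([.563,-.3834,.092]); az=2.0305; sp=1.4364
for L in (.33,.43):
  for k in range(4):
    A=axes(az,sp+k*np.pi/2)
    for turn in (0,1.25):
        M0=np.stack([-A[:,2],A[:,0]*0,A[:,0]],1); M0[:,1]=np.cross(M0[:,2],M0[:,0])
        M=M0@R.from_euler('x',turn).as_matrix()
        out=[]
        for d in (.04,.20):
            best=min((ik(S+A[:,2]*d,M,q0,L=L) for q0 in [s["joint_pos"],[-.5,0,2,.8,1,1],[-.5,0,2,.8,1,-2]]),key=lambda r:r.cost)
            out.append((round(best.cost,5),best.x.round(2)))
        print(L,k,turn,out, M[:,2].round(2))
E
```

```text
t 5.8 p [0.4349 0.0071 0.0401] F [-1.9  0.4  4.1] w 0.267 q [-0.155 -0.277  2.181  0.     1.237  0.003]
 x [ 2.e-04 -0.e+00 -1.e+00]  z [ 9.876e-01 -1.573e-01  2.000e-04] T [0.06 0.29 0.03]
(array([0.4344059 , 0.00696786, 0.04083375]), array([[ 2.20349944e-04,  1.57260540e-01,  9.87557124e-01],
       [-1.25939385e-05,  9.87557149e-01, -1.57260541e-01],
       [-9.99999976e-01,  2.22151178e-05,  2.19588692e-04]]))
0.33 0 0 [(np.float64(0.0), array([-0.57, -0.08,  1.94, -0.35,  0.86,  2.42])), (np.float64(0.0), array([-0.48, -0.35,  1.93, -0.33,  1.15,  2.41]))] [-0.94 -0.34 -0.07]
0.33 0 1.25 [(np.float64(0.0), array([-0.57, -0.08,  1.94, -0.35,  0.86, -2.61])), (np.float64(0.0), array([-0.48, -0.35,  1.93, -0.33,  1.15, -2.62]))] [-0.54  0.68 -0.49]
0.33 1 0 [(np.float64(0.0), array([-0.57, -0.08,  1.94, -0.35,  0.86,  0.85])), (np.float64(0.0), array([-0.48, -0.35,  1.93, -0.33,  1.15,  0.84]))] [ 0.26 -0.83  0.5 ]
0.33 1 1.25 [(np.float64(0.0), array([-0.57, -0.08,  1.94, -0.35,  0.86,  2.1 ])), (np.float64(0.0), array([-0.48, -0.35,  1.93, -0.33,  1.15,  2.09]))] [-0.81 -0.58  0.
[... 1355 characters left out ...]
0.81 -0.58  0.09]
0.43 2 0 [(np.float64(0.0), array([-0.51, -0.16,  2.03, -0.38,  0.86, -0.65])), (np.float64(0.0), array([-0.41, -0.44,  2.01, -0.36,  1.17, -0.66]))] [0.94 0.34 0.07]
0.43 2 1.25 [(np.float64(0.0), array([-0.51, -0.16,  2.03, -0.38,  0.86,  0.6 ])), (np.float64(0.0), array([-0.41, -0.44,  2.01, -0.36,  1.17,  0.59]))] [ 0.54 -0.68  0.49]
0.43 3 0 [(np.float64(0.0), array([-0.51, -0.16,  2.03, -0.38,  0.86, -2.22])), (np.float64(0.0), array([-0.41, -0.44,  2.01, -0.36,  1.17, -2.23]))] [-0.26  0.83 -0.5 ]
0.43 3 1.25 [(np.float64(0.0), array([-0.51, -0.16,  2.03, -0.38,  0.86, -0.97])), (np.float64(0.0), array([-0.41, -0.44,  2.01, -0.36,  1.17, -0.98]))] [ 0.81  0.58 -0.09]
```

```bash
python3 -m inch '[{"fingers":-1,"delta_pos":[-2,0,0],"twist":[0,0,0]},{"fingers":-1,"delta_pos":[-4.5,0,0],"twist":[0,0,0]},{"fingers":-1,"delta_pos":[-5,0,0],"twist":[0,0,0]},{"fingers":-1,"delta_pos":[-5,0,0],"twist":[0,0,0]},{"fingers":-1,"delta_pos":[-4,0,0],"twist":[0,0,0]}]'
python3 - <<'E'
from kin import *
s=brief(); print(fk(s["joint_pos"])[0])
S=np.array([.563,-.3834,.092]); A=axes(2.0305,1.4364)
M=np.stack([-A[:,2],A[:,0]*0,-A[:,0]],1); M[:,1]=np.cross(M[:,2],M[:,0])
m=toolR(s).as_matrix()
tgt=S+A[:,2]*.19
print("target",tgt,"shift tool",(m.T@(tgt-s["tool_pos"])).round(4),"rotvec",np.degrees(R.from_matrix(m.T@M).as_rotvec()).round(2))
E
```

```text
time: 6.42
tool_pos: [0.4345, 0.0071, 0.2453]
tool_rot: [0.705, 0.056, 0.705, -0.056]
contact_force: [0.6, 0.2, -3.5]
gripper_width: 0.271
t 6.425 p [0.4345 0.0071 0.2453] F [ 0.6  0.2 -3.5] w 0.271 q [-0.155 -0.453  1.962 -0.     1.632  0.003]
 x [-1.e-04  0.e+00 -1.e+00]  z [ 9.875e-01 -1.573e-01 -1.000e-04] T [-0.01 -0.01 -0.02]
[0.43367768 0.00705038 0.24577527]
target [ 0.52085016 -0.29826252  0.25654483] shift tool [-0.0113 -0.288   0.1333] rotvec [-27.05 -11.13 -28.17]
```

```bash
python3 -m inch '[{"fingers":-1,"delta_pos":[-0.2,-4.8,2.2],"twist":[0,0,0]},{"fingers":-1,"delta_pos":[-0.2,-4.8,2.2],"twist":[0,0,0]},{"fingers":-1,"delta_pos":[-0.2,-4.8,2.2],"twist":[0,0,0]},{"fingers":-1,"delta_pos":[-0.2,-4.8,2.2],"twist":[0,0,0]},{"fingers":-1,"delta_pos":[-0.2,-4.8,2.2],"twist":[0,0,0]}]'
python3 -m inch '[{"fingers":-1,"delta_pos":[0,0,0],"twist":[-5.41,-2.23,-5.63]},{"fingers":-1,"delta_pos":[0,0,0],"twist":[-5.41,-2.23,-5.63]},{"fingers":-1,"delta_pos":[0,0,0],"twist":[-5.41,-2.23,-5.63]},{"fingers":-1,"delta_pos":[0,0,0],"twist":[-5.41,-2.23,-5.63]},{"fingers":-1,"delta_pos":[0,0,0],"twist":[-5.41,-2.23,-5.63]}]'
python3 - <<'E'
from kin import *
s=brief()
for L in (.33,.38,.43,.48): 
  for s4 in (1,): print(L,fk(s["joint_pos"],L=L)[0],fk(s["joint_pos"],L=L)[1][:,0])
S=np.array([.563,-.3834,.092]); A=axes(2.0305,1.4364)
M=np.stack([-A[:,2],A[:,0]*0,-A[:,0]],1); M[:,1]=np.cross(M[:,2],M[:,0])
m=toolR(s).as_matrix()
tgt=S+A[:,2]*.19
print("target",tgt,"shift tool",(m.T@(tgt-s["tool_pos"])).round(4),"rotvec",np.degrees(R.from_matrix(m.T@M).as_rotvec()).round(2))
for n in ["scene","side","wrist"]:
    f=grab(n); np.savez(f"/tmp/{n}6.npz",**f); cv2.imwrite(f"pics/{n}6.png",f["pixels"])
E
```

```text
time: 7.05
tool_pos: [0.5053, -0.2486, 0.2526]
tool_rot: [0.704, 0.056, 0.706, -0.055]
contact_force: [0.5, 0.3, -3.4]
gripper_width: 0.272
time: 7.68
tool_pos: [0.5049, -0.2465, 0.2521]
tool_rot: [0.727, -0.287, 0.621, -0.063]
contact_force: [0.6, -0.4, -3.6]
gripper_width: 0.272
t 7.675 p [ 0.5049 -0.2465  0.2521] F [ 0.6 -0.4 -3.6] w 0.272 q [-0.402 -0.406  1.987 -0.361  1.172 -0.656]
 x [ 0.2215 -0.4478 -0.8663]  z [0.9386 0.3389 0.0649] T [ 0.52  0.28 -0.01]
0.33 [ 0.5067399  -0.25163993  0.25425122] [ 0.22153468 -0.44777492 -0.86626786]
0.38 [ 0.51781664 -0.27402868  0.26093783] [ 0.22153468 -0.44777492 -0.86626786]
0.43 [ 0.52889337 -0.29641742  0.26762444] [ 0.22153468 -0.44777492 -0.86626786]
0.48 [ 0.5399701  -0.31880617  0.27431104] [ 0.22153468 -0.44777492 -0.86626786]
target [ 0.52085016 -0.29826252  0.25654483] shift tool [ 0.0229 -0.0493 -0.0023] rotvec [ 0.23 -0.01 -0.03]
```

View pics/scene6.png

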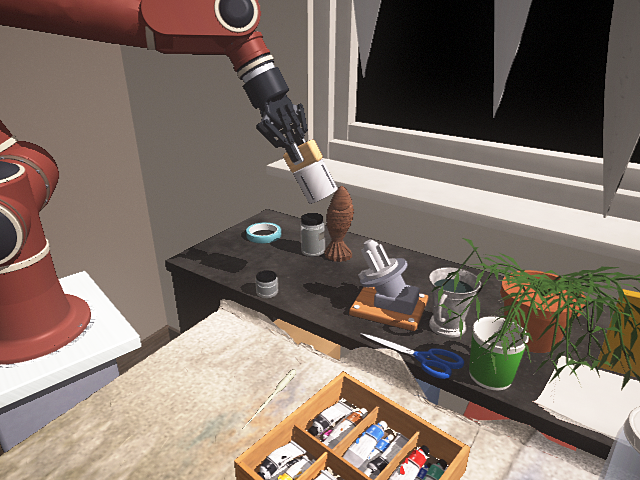

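View pics/wrist6.png

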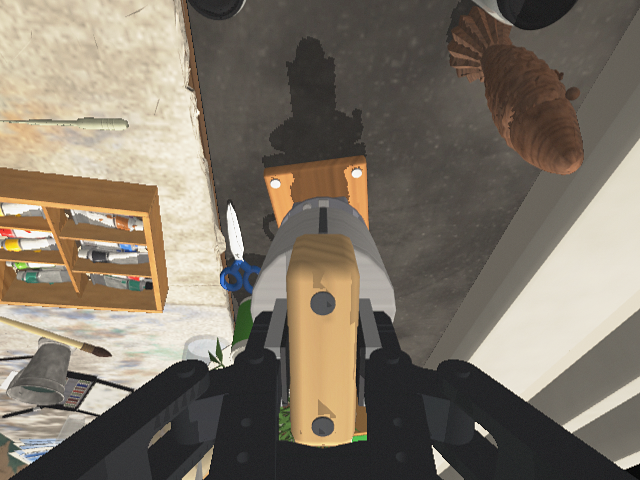

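```bash
cat >> h.py <<'E'
def sdfhub(q):
    x,y,z=q.T; r=np.hypot(x,y)
    def box(d): return np.linalg.norm(np.maximum(d,0),axis=1)+np.minimum(d.max(1),0)
    cyl=box(np.stack([r-.032,abs(z-.034)-.034],1))
    bar=box(np.stack([abs(x)-.036,abs(y)-.012,abs(z-.088)-.020],1))
    return np.minimum(cyl,bar)
def fithub(Ws,mouth0,A,rot=True):
    """A: hub axes cols x(bar),y,z. returns mouth and rotvec correction (hub frame, deg)"""
    W=np.vstack([w.reshape(-1,3) for w in Ws]); W=W[~np.isnan(W[:,0])]
    p=np.r_[mouth0,0,0,0]
    for it in range(4):
        B=A@R.from_rotvec(p[3:]).as_matrix(); q=(W-p[:3])@B
        sd=sdfhub(q); m=(abs(sd)<(.015 if it<1 else .006))&(q[:,2]<.108)&(q[:,2]>.003)
        V=W[m]
        def f(v):
            if not rot: v=np.r_[v[:3],0,0,0]
            return sdfhub((V-v[:3])@(A@R.from_rotvec(v[3:]).as_matrix()))
        r=least_squares(f,p,x_scale=[.01]*3+[.1]*3,loss="soft_l1",f_scale=.001); p=r.x
    return p[:3],np.degrees(p[3:]),len(V),np.median(abs(r.fun))
E
python3 - <<'E'
from h import *
s=brief(); m=toolR(s).as_matrix()
A=np.stack([m[:,1],m[:,2]*1,-m[:,0]],1)
if np.linalg.det(A)<0: A[:,1]*=-1
mouth0=s["tool_pos"]+.0401*m[:,0]
print("pred",mouth0, "worldbias pred",s["tool_pos"]+[0,0,.0375]+.0776*m[:,0])
C={n:cloud(dict(np.load(f"/tmp/{n}6.npz"))) for n in ["scene","side","wrist"]}
for k in (["scene"],["side"],["wrist"],["scene","side"]):
  for rot in (0,1):
    r=fithub([C[n] for n in k],mouth0,A,rot); print(k,rot,r[0].round(4),"tooloff mm",(m.T@(r[0]-mouth0)*1e3).round(1),r[1].round(1),r[2],r[3].round(5))
E
```

```text
t 7.825 p [ 0.5041 -0.2457  0.2513] F [ 0.1 -0.  -3.4] w 0.27 q [-0.402 -0.405  1.987 -0.358  1.176 -0.654]
 x [ 0.2185 -0.4444 -0.8688]  z [0.9399 0.3352 0.065 ] T [ 0.56  0.31 -0.01]
pred [ 0.5128782  -0.26352356  0.21645587] worldbias pred [ 0.52107256 -0.28018977  0.22137766]
['scene'] 0 [ 0.5133 -0.266   0.2174] tooloff mm [ 0.3 -2.6 -0.4] [0. 0. 0.] 1766 0.0009
['scene'] 1 [ 0.5142 -0.2666  0.218 ] tooloff mm [ 0.4 -3.6  0.3] [-0.6  1.2 -0. ] 1775 0.00084
['side'] 0 [ 0.5118 -0.2647  0.2149] tooloff mm [ 1.7  0.  -1.5] [0. 0. 0.] 1801 0.00093
['side'] 1 [ 0.5124 -0.2651  0.2152] tooloff mm [ 1.6 -0.6 -1. ] [-0.6  0.7  1. ] 1814 0.00094
['wrist'] 0 [ 0.5135 -0.2647  0.2149] tooloff mm [ 2.  -0.4  0.1] [0. 0. 0.] 13223 0.00051
['wrist'] 1 [ 0.5137 -0.2651  0.2152] tooloff mm [ 1.9 -0.9  0.1] [-0.1  0.5  0.2] 13300 0.00043
['scene', 'side'] 0 [ 0.5125 -0.2654  0.2158] tooloff mm [ 1.3 -1.1 -1. ] [0. 0. 0.] 3564 0.00116
['scene', 'side'] 1 [ 0.5132 -0.2659  0.2162] tooloff mm [ 1.3 -1.9 -0.5] [-0.5  0.9  0.1] 3571 0.00117
```

```bash
cat > rel.py <<'E'
from h import *
import sys
def rel(tag,S0=(.563,-.3834,.092),az=2.0305,sp=1.4364,grabit=True,spindle_files=None):
    s=brief(); m=toolR(s).as_matrix()
    A=np.stack([m[:,1],m[:,2],-m[:,0]],1)
    A=np.stack([m[:,1],np.cross(-m[:,0],m[:,1]),-m[:,0]],1)
    mouth0=s["tool_pos"]+.0401*m[:,0]
    for n in ["scene","side"]:
        if grabit: f=grab(n); np.savez(f"/tmp/{n}{tag}.npz",**f)
        f=dict(np.load(f"/tmp/{n}{tag}.npz"))
        g=dict(np.load(f"/tmp/{n}{spindle_files or tag}.npz"))
        a,c,d,e={"scene":(345,235,435,330),"side":(335,255,410,370)}[n]
        p,N,med,_=fitspindle(cloud(g)[c:e,a:d],[*S0,az,sp])
        B=axes(p[3],p[4])
        h=fithub([cloud(f)],mouth0,A,True)
        H=A@R.from_rotvec(np.radians(h[1])).as_matrix()
        d=B.T@(h[0]-p[:3])
        print(n,"spindle",p[:3].round(4),np.degrees(p[3:]).round(1),N,"hub",h[0].round(4),h[1].round(1),h[2])
        print("   mouth in spindle frame mm",(d*1e3).round(1),"| correction tool yz mm",((m.T@(p[:3]-h[0]+B[:,2]*d[2]))*1e3).round(1),"hubaxes rel rotvec(deg, spindle frame)",np.degrees(R.from_matrix(B.T@H).as_rotvec()).round(1), "tool", np.degrees(R.from_matrix(B.T@A).as_rotvec()).round(1))
E
python3 - <<'E'
from rel import *
rel("6",grabit=False); rel("6",grabit=False,spindle_files="0")
E
```

```text
t 7.825 p [ 0.5041 -0.2457  0.2513] F [ 0.1 -0.  -3.4] w 0.27 q [-0.402 -0.405  1.987 -0.358  1.176 -0.654]
 x [ 0.2185 -0.4444 -0.8688]  z [0.9399 0.3352 0.065 ] T [ 0.56  0.31 -0.01]
scene spindle [ 0.5629 -0.3832  0.0912] [116.4  82.8] 718 hub [ 0.5142 -0.2666  0.218 ] [-0.6  1.2 -0. ] 1775
   mouth in spindle frame mm [ -2.3 -46.4 172.8] | correction tool yz mm [ -0.2 -46.4  -1.9] hubaxes rel rotvec(deg, spindle frame) [  0.3   1.1 -90.5] tool [ -0.1  -0.3 -90.5]
side spindle [ 0.5632 -0.3837  0.0915] [116.6  82.3] 811 hub [ 0.5124 -0.2651  0.2152] [-0.6  0.7  1. ] 1814
   mouth in spindle frame mm [ -1.1 -50.3 171.6] | correction tool yz mm [ -0.2 -50.3  -0.9] hubaxes rel rotvec(deg, spindle frame) [  0.1   0.6 -89.2] tool [ -0.   -0.4 -90.2]
t 7.825 p [ 0.5041 -0.2457  0.2513] F [ 0.1 -0.  -3.4] w 0.27 q [-0.402 -0.405  1.987 -0.358  1.176 -0.654]
 x [ 0.2185 -0.4444 -0.8688]  z [0.9399 0.3352 0.065 ] T [ 0.56  0.31 -0.01]
scene spindle [ 0.5629 -0.3831  0.0913] [116.4  82.6] 723 hub [ 0.5142 -0.2666  0.218 ] [-0.6  1.2 -0. ] 1775
   mouth in spindle frame mm [ -2.  -46.4 172.7] | correction tool yz mm [ -0.2 -46.4  -1.8] hubaxes rel rotvec(deg, spindle frame) [  0.3   1.1 -90.3] tool [ -0.1  -0.3 -90.3]
side spindle [ 0.563  -0.3837  0.0914] [116.2  82.1] 805 hub [ 0.5124 -0.2651  0.2152] [-0.6  0.7  1. ] 1814
   mouth in spindle frame mm [-1.000e-01 -5.010e+01  1.717e+02] | correction tool yz mm [ -0.3 -50.1  -0.4] hubaxes rel rotvec(deg, spindle frame) [ -0.1   0.7 -88.7] tool [ -0.2  -0.3 -89.7]
```

```bash
python3 -m inch '[{"fingers":-1,"delta_pos":[0,-4.8,-0.1],"twist":[0,0,0]},{"fingers":-1,"delta_pos":[4,0,0],"twist":[0,0,0]},{"fingers":-1,"delta_pos":[4,0,0],"twist":[0,0,0]},{"fingers":-1,"delta_pos":[0,0,0],"twist":[0,0,0]},{"fingers":-1,"delta_pos":[0,0,0],"twist":[0,0,0]}]'
python3 - <<'E'
from rel import *
rel("7"); rel("7",grabit=False,spindle_files="0")
ims=[]
for n,(x,y) in {"scene":(300,150),"side":(290,150)}.items():
    f=dict(np.load(f"/tmp/{n}7.npz")); ims.append(cv2.resize(f["pixels"][y:y+190,x:x+130],None,fx=3,fy=3,interpolation=cv2.INTER_CUBIC))
cv2.imwrite("pics/c7.png",np.hstack(ims))
f=grab("wrist"); cv2.imwrite("pics/w7.png",f["pixels"])
E
```

```text
time: 8.45
tool_pos: [0.5354, -0.3236, 0.2099]
tool_rot: [0.728, -0.285, 0.62, -0.065]
contact_force: [0.5, -0.5, -3.3]
gripper_width: 0.271
t 8.45 p [ 0.5354 -0.3236  0.2099] F [ 0.5 -0.5 -3.3] w 0.271 q [-0.521 -0.24   1.928 -0.33   1.03  -0.735]
 x [ 0.2224 -0.4477 -0.8661]  z [0.9398 0.3347 0.0683] T [0.49 0.27 0.02]
scene spindle [ 0.5626 -0.3833  0.091 ] [115.5  83.8] 726 hub [ 0.5443 -0.3435  0.1758] [-0.3  0.6  0.3] 1821
   mouth in spindle frame mm [-1.1  4.4 95.3] | correction tool yz mm [-0.   4.3 -1.2] hubaxes rel rotvec(deg, spindle frame) [ -0.1   1.  -90.7] tool [ -0.4   0.3 -90.9]
side spindle [ 0.5629 -0.3838  0.0915] [115.9  82.5] 798 hub [ 0.5449 -0.3438  0.1772] [-0.6  0.8  0.2] 1941
   mouth in spindle frame mm [-1.9  4.7 96.1] | correction tool yz mm [-0.   4.7 -1.9] hubaxes rel rotvec(deg, spindle frame) [ -0.1   1.2 -89.7] tool [ -0.2   0.2 -89.9]
t 8.55 p [ 0.536  -0.3235  0.2116] F [-0.2 -0.  -4. ] w 0.271 q [-0.52  -0.242  1.928 -0.33   1.03  -0.735]
 x [ 0.2248 -0.4489 -0.8648]  z [0.9393 0.3358 0.0699] T [0.55 0.27 0.01]
scene spindle [ 0.5629 -0.3831  0.0913] [116.4  82.6] 723 hub [ 0.5443 -0.3435  0.1758] [-0.2  0.5  0.3] 1822
   mouth in spindle frame mm [-1.4  4.2 95.1] | correction tool yz mm [-0.   4.2 -1.4] hubaxes rel rotvec(deg, spindle frame) [  0.3   0.7 -90.1] tool [ -0.    0.2 -90.4]
side spindle [ 0.563  -0.3837  0.0914] [116.2  82.1] 805 hub [ 0.5449 -0.3438  0.1772] [-0.5  0.7  0.2] 1941
   mouth in spindle frame mm [-2.   4.7 96.2] | correction tool yz mm [-0.   4.8 -2. ] hubaxes rel rotvec(deg, spindle frame) [  0.1   1.1 -89.6] tool [ -0.1   0.2 -89.8]
```

View pics/c7.png

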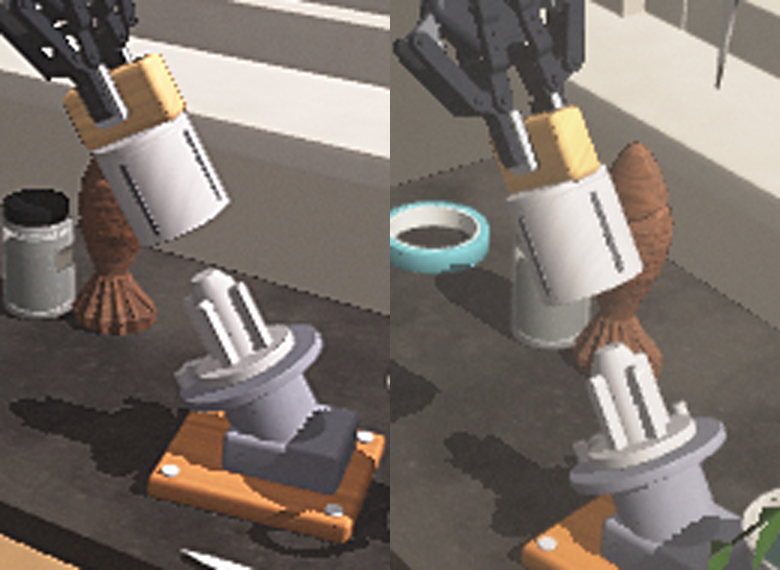

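```bash
python3 -m inch '[{"fingers":-1,"delta_pos":[0,0.45,-0.16],"twist":[0,0,0]},{"fingers":-1,"delta_pos":[2.5,0,0],"twist":[0,0,0]},{"fingers":-1,"delta_pos":[0,0,0],"twist":[0,0,0]},{"fingers":-1,"delta_pos":[0,0,0],"twist":[0,0,0]}]'
python3 - <<'E'
from rel import *
rel("8",spindle_files="0")
ims=[]
for n,(x,y) in {"scene":(300,150),"side":(290,150)}.items():
    f=dict(np.load(f"/tmp/{n}8.npz")); ims.append(cv2.resize(f["pixels"][y:y+190,x:x+130],None,fx=3,fy=3,interpolation=cv2.INTER_CUBIC))
cv2.imwrite("pics/c8.png",np.hstack(ims))
E
```

```text
time: 9.1
tool_pos: [0.5379, -0.3309, 0.1858]
tool_rot: [0.728, -0.286, 0.62, -0.064]
contact_force: [0.5, 0.5, -3.6]
gripper_width: 0.269
t 9.1 p [ 0.5379 -0.3309  0.1858] F [ 0.5  0.5 -3.6] w 0.269 q [-0.531 -0.208  1.943 -0.335  0.983 -0.73 ]
 x [ 0.2229 -0.448  -0.8658]  z [0.9394 0.336  0.068 ] T [0.53 0.27 0.01]
scene spindle [ 0.5629 -0.3831  0.0913] [116.4  82.6] 723 hub [ 0.5469 -0.3508  0.1515] [-0.2  0.6 -0. ] 1781
   mouth in spindle frame mm [ 0.2 -1.  70.2] | correction tool yz mm [ 0.  -1.   0.2] hubaxes rel rotvec(deg, spindle frame) [  0.3   0.7 -90.3] tool [ -0.    0.1 -90.3]
side spindle [ 0.563  -0.3837  0.0914] [116.2  82.1] 805 hub [ 0.5474 -0.3511  0.1523] [-0.7  0.5  0.3] 1927
   mouth in spindle frame mm [-0.3 -0.9 70.8] | correction tool yz mm [-0.  -0.9 -0.3] hubaxes rel rotvec(deg, spindle frame) [ -0.2   1.1 -89.4] tool [ -0.1   0.1 -89.7]
```

View pics/c8.png

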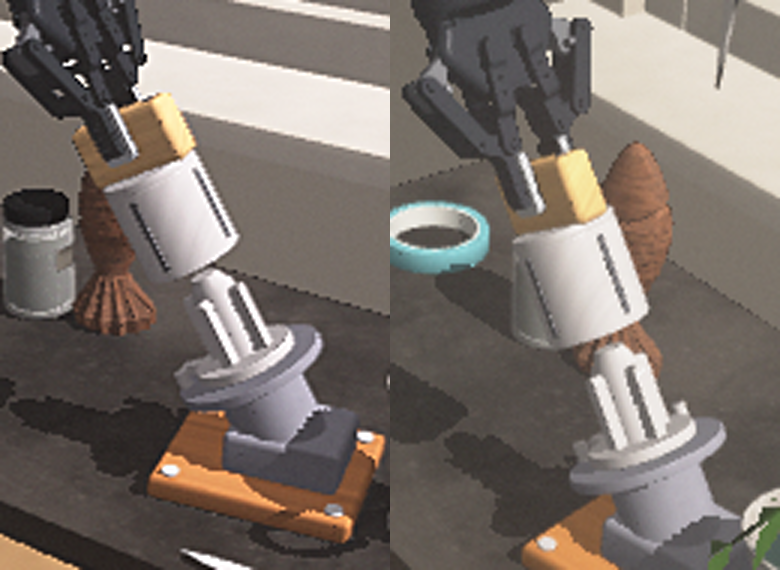

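```bash
python3 -m inch '[{"fingers":-1,"delta_pos":[1,-0.08,0],"twist":[0,0,0]},{"fingers":-1,"delta_pos":[1,0,0],"twist":[0,0,0]},{"fingers":-1,"delta_pos":[0,0,0],"twist":[0,0,0]}]'
python3 -m inch '[{"fingers":-1,"delta_pos":[0.7,0,0],"twist":[0,0,0]},{"fingers":-1,"delta_pos":[0.6,0,0],"twist":[0,0,0]},{"fingers":-1,"delta_pos":[0,0,0],"twist":[0,0,0]}]'
python3 - <<'E'
from rel import *
rel("9",spindle_files="0")
E
```

```text
time: 9.57
tool_pos: [0.5417, -0.3407, 0.166]
tool_rot: [0.727, -0.285, 0.621, -0.064]
contact_force: [-0.6, 0.0, -4.4]
gripper_width: 0.273
time: 9.95
tool_pos: [0.545, -0.3465, 0.1559]
tool_rot: [0.727, -0.285, 0.621, -0.064]
contact_force: [-0.3, -0.2, -4.0]
gripper_width: 0.272
t 9.95 p [ 0.545  -0.3465  0.1559] F [-0.3 -0.2 -4. ] w 0.272 q [-0.55  -0.146  1.94  -0.339  0.923 -0.728]
 x [ 0.2211 -0.4471 -0.8667]  z [0.9397 0.3355 0.0666] T [ 0.52  0.29 -0.02]
scene spindle [ 0.5629 -0.3831  0.0913] [116.4  82.6] 723 hub [ 0.554  -0.3662  0.1215] [-0.4  0.5  0. ] 1777
   mouth in spindle frame mm [ 0.8 -1.3 35.8] | correction tool yz mm [-0.  -1.3  0.8] hubaxes rel rotvec(deg, spindle frame) [  0.1   0.6 -90.3] tool [ -0.   -0.1 -90.3]
side spindle [ 0.563  -0.3837  0.0914] [116.2  82.1] 805 hub [ 0.5542 -0.3665  0.1223] [-0.6  0.4  0.5] 1921
   mouth in spindle frame mm [ 0.5 -1.2 36.4] | correction tool yz mm [-0.  -1.2  0.5] hubaxes rel rotvec(deg, spindle frame) [ -0.2   0.7 -89.2] tool [ -0.1  -0.  -89.7]
```

```bash
python3 -m inch '[{"fingers":-1,"delta_pos":[0.8,-0.1,0.05],"twist":[0,0,0]},{"fingers":-1,"delta_pos":[0.8,0,0],"twist":[0,0,0]},{"fingers":-1,"delta_pos":[0,0,0],"twist":[0,0,0]}]'
python3 -m inch '[{"fingers":-1,"delta_pos":[0.8,0,0],"twist":[0,0,0]},{"fingers":-1,"delta_pos":[0.6,0,0],"twist":[0,0,0]},{"fingers":-1,"delta_pos":[0,0,0],"twist":[0,0,0]}]'
python3 - <<'E'
from rel import *
rel("10",spindle_files="0")
E
```

```text
time: 10.42
tool_pos: [0.549, -0.3543, 0.1419]
tool_rot: [0.727, -0.285, 0.621, -0.064]
contact_force: [-1.2, -0.1, -3.9]
gripper_width: 0.267
time: 10.8
tool_pos: [0.5524, -0.3606, 0.1303]
tool_rot: [0.727, -0.285, 0.621, -0.064]
contact_force: [0.8, 1.1, -4.5]
gripper_width: 0.269
t 10.8 p [ 0.5524 -0.3606  0.1303] F [ 0.8  1.1 -4.5] w 0.269 q [-0.566 -0.088  1.932 -0.345  0.871 -0.725]
 x [ 0.221  -0.447  -0.8668]  z [0.9397 0.3355 0.0665] T [0.54 0.26 0.03]
scene spindle [ 0.5629 -0.3831  0.0913] [116.4  82.6] 723 hub [ 0.5612 -0.3804  0.096 ] [-0.3  0.6 -0.1] 1736
   mouth in spindle frame mm [ 0.4 -0.3  5.7] | correction tool yz mm [-0.  -0.3  0.4] hubaxes rel rotvec(deg, spindle frame) [  0.3   0.6 -90.4] tool [ -0.   -0.1 -90.3]
side spindle [ 0.563  -0.3837  0.0914] [116.2  82.1] 805 hub [ 0.5615 -0.3807  0.0968] [-0.5  0.4  0.5] 1891
   mouth in spindle frame mm [ 0.1 -0.2  6.3] | correction tool yz mm [-0.  -0.2  0.1] hubaxes rel rotvec(deg, spindle frame) [ -0.1   0.7 -89.2] tool [ -0.1  -0.1 -89.7]
```

```bash
python3 -m inch '[{"fingers":-1,"delta_pos":[0.4,0,0],"twist":[0,0,0]},{"fingers":-1,"delta_pos":[0,0,0],"twist":[0,0,0]}]'
python3 -m inch '[{"fingers":-1,"delta_pos":[0.1,0,0],"twist":[0,0,0]},{"fingers":-1,"delta_pos":[0,0,0],"twist":[0,0,0]}]'
python3 -m inch '[{"fingers":-1,"delta_pos":[0.1,0,0],"twist":[0,0,0]},{"fingers":-1,"delta_pos":[0,0,0],"twist":[0,0,0]}]'
python3 - <<'E'
from rel import *
rel("11",spindle_files="0")
E
```

```text
time: 11.15
tool_pos: [0.5535, -0.3624, 0.1276]
tool_rot: [0.728, -0.285, 0.62, -0.064]
contact_force: [0.4, 0.6, -2.4]
gripper_width: 0.274
time: 11.4
tool_pos: [0.5539, -0.3629, 0.1271]
tool_rot: [0.728, -0.285, 0.62, -0.064]
contact_force: [-0.5, 0.1, -3.4]
gripper_width: 0.269
time: 11.65
tool_pos: [0.5541, -0.3634, 0.1261]
tool_rot: [0.728, -0.285, 0.62, -0.064]
contact_force: [-0.4, 0.6, -3.8]
gripper_width: 0.27
t 11.65 p [ 0.5541 -0.3634  0.1261] F [-0.4  0.6 -3.8] w 0.27 q [-0.569 -0.078  1.93  -0.347  0.86  -0.724]
 x [ 0.2222 -0.4477 -0.8662]  z [0.9395 0.3358 0.0675] T [ 0.58  0.34 -0.01]
scene spindle [ 0.5629 -0.3831  0.0913] [116.4  82.6] 723 hub [ 0.5628 -0.3831  0.0918] [-0.2  0.4 -0.3] 1735
   mouth in spindle frame mm [0.1 0.2 0.4] | correction tool yz mm [0.  0.3 0.1] hubaxes rel rotvec(deg, spindle frame) [  0.2   0.4 -90.6] tool [ -0.   -0.  -90.3]
side spindle [ 0.563  -0.3837  0.0914] [116.2  82.1] 805 hub [ 0.563  -0.3835  0.0921] [-0.4  0.5  0.3] 1884
   mouth in spindle frame mm [-0.1  0.2  0.7] | correction tool yz mm [-0.   0.2 -0.1] hubaxes rel rotvec(deg, spindle frame) [ -0.    0.8 -89.4] tool [ -0.1   0.  -89.7]
```

Nearly home with no contact yet; feel for the shoulder.

```bash
for i in 1; do python3 -m inch '[{"fingers":-1,"delta_pos":[0.1,0,0],"twist":[0,0,0]},{"fingers":-1,"delta_pos":[0,0,0],"twist":[0,0,0]}]'; done
python3 -m inch '[{"fingers":-1,"delta_pos":[0.1,0,0],"twist":[0,0,0]},{"fingers":-1,"delta_pos":[0,0,0],"twist":[0,0,0]}]'
python3 -c "
from h import *
brief()"
```

```text
time: 12.0
tool_pos: [0.5545, -0.3639, 0.1257]
tool_rot: [0.728, -0.286, 0.62, -0.064]
contact_force: [-1.1, 0.5, -1.8]
gripper_width: 0.272
time: 12.25
tool_pos: [0.5547, -0.3641, 0.1257]
tool_rot: [0.728, -0.285, 0.62, -0.064]
contact_force: [-3.5, 5.1, 3.3]
gripper_width: 0.266
t 12.25 p [ 0.5547 -0.3641  0.1257] F [-3.5  5.1  3.3] w 0.266 q [-0.569 -0.075  1.928 -0.347  0.859 -0.724]
 x [ 0.2222 -0.4478 -0.8661]  z [0.9396 0.3355 0.0676] T [ 1.03  0.88 -0.18]
```

```bash
cat > b.py <<'E'
from h import *
s=brief(); m=toolR(s).as_matrix(); print("tool F",(m.T@s["contact_force"]).round(1),"T",(m.T@s["ft_torque"]).round(2))
E
python3 b.py
python3 -m inch '[{"fingers":-1,"delta_pos":[0,0,0],"twist":[4,0,0]},{"fingers":-1,"delta_pos":[0,0,0],"twist":[6,0,0]},{"fingers":-1,"delta_pos":[0,0,0],"twist":[6,0,0]},{"fingers":-1,"delta_pos":[0,0,0],"twist":[4,0,0]},{"fingers":-1,"delta_pos":[0,0,0],"twist":[0,0,0]}]'; python3 b.py
```

```text
t 12.25 p [ 0.5547 -0.3641  0.1257] F [-3.5  5.1  3.3] w 0.266 q [-0.569 -0.075  1.928 -0.347  0.859 -0.724]
 x [ 0.2222 -0.4478 -0.8661]  z [0.9396 0.3355 0.0676] T [ 1.03  0.88 -0.18]
tool F [-5.9  3.5 -1.4] T [-0.01  0.55  1.25]
time: 12.88
tool_pos: [0.5548, -0.3643, 0.1259]
tool_rot: [0.766, -0.155, 0.599, -0.171]
contact_force: [-3.8, 5.2, 4.8]
gripper_width: 0.27
t 12.875 p [ 0.5548 -0.3643  0.1259] F [-3.8  5.2  4.8] w 0.27 q [-0.569 -0.075  1.928 -0.347  0.859 -0.374]
 x [ 0.2226 -0.4483 -0.8657]  z [0.9718 0.0316 0.2335] T [ 0.92  0.82 -0.21]
tool F [-7.3  2.3 -2.4] T [0.02 0.89 0.87]
```

```bash
python3 -m inch '[{"fingers":-1,"delta_pos":[0,0,0],"twist":[6,0,0]},{"fingers":-1,"delta_pos":[0,0,0],"twist":[8,0,0]},{"fingers":-1,"delta_pos":[0,0,0],"twist":[6,0,0]},{"fingers":-1,"delta_pos":[0,0,0],"twist":[0,0,0]}]'; python3 b.py
python3 - <<'E'
from rel import *
rel("12",spindle_files="0")
ims=[]
for n,(x,y) in {"scene":(300,150),"side":(290,150)}.items():
    f=dict(np.load(f"/tmp/{n}12.npz")); ims.append(cv2.resize(f["pixels"][y:y+190,x:x+130],None,fx=3,fy=3,interpolation=cv2.INTER_CUBIC))
cv2.imwrite("pics/c12.png",np.hstack(ims))
E
```

```text
time: 13.38
tool_pos: [0.5554, -0.3643, 0.126]
tool_rot: [0.782, -0.02, 0.56, -0.272]
contact_force: [-3.0, 4.8, 3.7]
gripper_width: 0.267
t 13.375 p [ 0.5554 -0.3643  0.126 ] F [-3.   4.8  3.7] w 0.267 q [-0.569 -0.075  1.928 -0.346  0.857 -0.026]
 x [ 0.2241 -0.4481 -0.8654]  z [ 0.8868 -0.2745  0.3718] T [ 1.06  0.42 -0.03]
tool F [-6.   1.7 -2.6] T [0.07 0.8  0.81]
t 13.375 p [ 0.5554 -0.3643  0.126 ] F [-3.   4.8  3.7] w 0.267 q [-0.569 -0.075  1.928 -0.346  0.857 -0.026]
 x [ 0.2241 -0.4481 -0.8654]  z [ 0.8868 -0.2745  0.3718] T [ 1.06  0.42 -0.03]
scene spindle [ 0.5629 -0.3831  0.0913] [116.4  82.6] 723 hub [ 0.5625 -0.3838  0.0912] [-0.7  0.2  1.7] 1566
   mouth in spindle frame mm [ 0.7  0.5 -0.3] | correction tool yz mm [0.  0.8 0.2] hubaxes rel rotvec(deg, spindle frame) [  -0.2    1.  -128.6] tool [-1.000e-01  1.000e-01 -1.303e+02]
side spindle [ 0.563  -0.3837  0.0914] [116.2  82.1] 805 hub [ 0.5622 -0.3842  0.0912] [ 0.4  0.2 -1.1] 1810
   mouth in spindle frame mm [ 1.   0.1 -0.2] | correction tool yz mm [0.  0.7 0.7] hubaxes rel rotvec(deg, spindle frame) [   0.3   -0.2 -130.8] tool [-2.000e-01  1.000e-01 -1.297e+02]
```

View pics/c12.png

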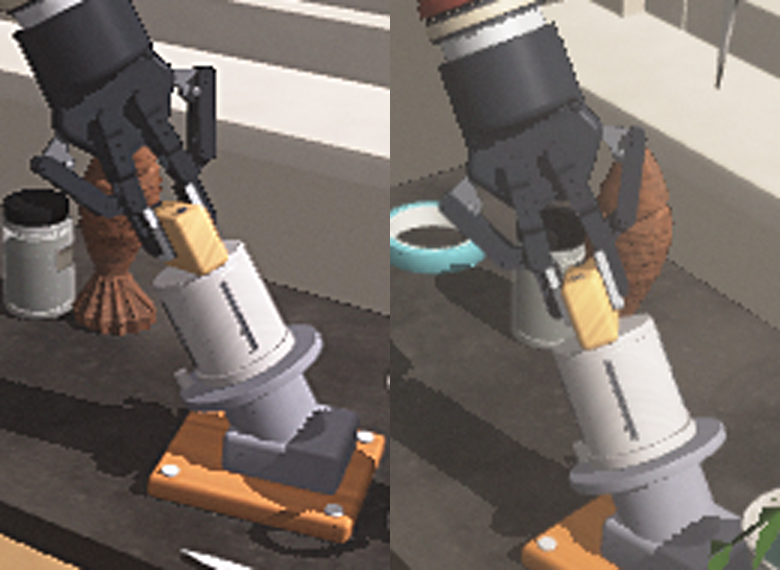

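```bash
python3 -m inch '[{"fingers":-1,"delta_pos":[0,0,0],"twist":[6,0,0]},{"fingers":-1,"delta_pos":[0,0,0],"twist":[8,0,0]},{"fingers":-1,"delta_pos":[0,0,0],"twist":[6,0,0]},{"fingers":-1,"delta_pos":[0,0,0],"twist":[5,0,0]},{"fingers":-1,"delta_pos":[0,0,0],"twist":[0,0,0]}]'; python3 b.py
python3 -m inch '[{"fingers":-1,"delta_pos":[0,0,0],"twist":[4,0,0]},{"fingers":-1,"delta_pos":[0,0,0],"twist":[0,0,0]}]'; python3 b.py
python3 -m inch '[{"fingers":-1,"delta_pos":[0,0,0],"twist":[4,0,0]},{"fingers":-1,"delta_pos":[0,0,0],"twist":[0,0,0]}]'; python3 b.py
```

```text
time: 14.1
tool_pos: [0.556, -0.3644, 0.1262]
tool_rot: [0.768, 0.15, 0.488, -0.387]
contact_force: [0.6, 5.2, 4.8]
gripper_width: 0.267
t 14.1 p [ 0.556  -0.3644  0.1262] F [0.6 5.2 4.8] w 0.267 q [-0.569 -0.075  1.928 -0.346  0.856  0.409]
 x [ 0.2255 -0.4484 -0.8649]  z [ 0.6335 -0.607   0.4799] T [ 0.97 -0.1   0.19]
tool F [-6.4  3.1 -0.5] T [0.1  0.62 0.77]
time: 14.35
tool_pos: [0.5563, -0.3643, 0.1262]
tool_rot: [0.763, 0.176, 0.474, -0.403]
contact_force: [1.8, 5.3, 2.4]
gripper_width: 0.272
t 14.35 p [ 0.5563 -0.3643  0.1262] F [1.8 5.3 2.4] w 0.272 q [-0.569 -0.074  1.928 -0.346  0.855  0.477]
 x [ 0.2262 -0.4486 -0.8646]  z [ 0.5813 -0.65    0.4894] T [ 1.   -0.13  0.66]
tool F [-4.1  4.4 -1.3] T [-0.29  0.62  0.99]
time: 14.6
tool_pos: [0.5568, -0.3643, 0.1264]
tool_rot: [0.757, 0.2, 0.46, -0.418]
contact_force: [4.5, 4.4, 2.2]
gripper_width: 0.271
t 14.6 p [ 0.5568 -0.3643  0.1264] F [4.5 4.4 2.2] w 0.271 q [-0.568 -0.074  1.927 -0.348  0.854  0.544]
 x [ 0.2272 -0.4497 -0.8638]  z [ 0.5294 -0.6875  0.4971] T [0.77 0.15 2.03]
tool F [-2.9  6.   0.4] T [-1.65  0.55  1.32]
```

Run:
```python
from rel import *
rel("13",spindle_files="0")
ims=[]
for n,(x,y) in {"scene":(330,200),"side":(320,200)}.items():
    f=dict(np.load(f"/tmp/{n}13.npz")); ims.append(cv2.resize(f["pixels"][y:y+125,x:x+100],None,fx=4,fy=4,interpolation=cv2.INTER_CUBIC))
cv2.imwrite("pics/c13.png",np.hstack(ims))
```

```text
t 14.6 p [ 0.5568 -0.3643  0.1264] F [4.5 4.4 2.2] w 0.271 q [-0.568 -0.074  1.927 -0.348  0.854  0.544]
 x [ 0.2272 -0.4497 -0.8638]  z [ 0.5294 -0.6875  0.4971] T [0.77 0.15 2.03]
scene spindle [ 0.5629 -0.3831  0.0913] [116.4  82.6] 723 hub [ 0.5628 -0.3829  0.0909] [0.5 0.1 0.1] 1573
   mouth in spindle frame mm [ 0.1 -0.3 -0.3] | correction tool yz mm [ 0.  -0.   0.3] hubaxes rel rotvec(deg, spindle frame) [-1.000e-01 -4.000e-01 -1.628e+02] tool [  -0.3    0.4 -162.9]
side spindle [ 0.563  -0.3837  0.0914] [116.2  82.1] 805 hub [ 0.5629 -0.3836  0.0912] [0.1 0.1 1. ] 1890
   mouth in spindle frame mm [ 0.1 -0.2 -0.1] | correction tool yz mm [0.  0.  0.2] hubaxes rel rotvec(deg, spindle frame) [  -0.2    0.3 -161.3] tool [  -0.4    0.4 -162.3]
```

View pics/c13.png

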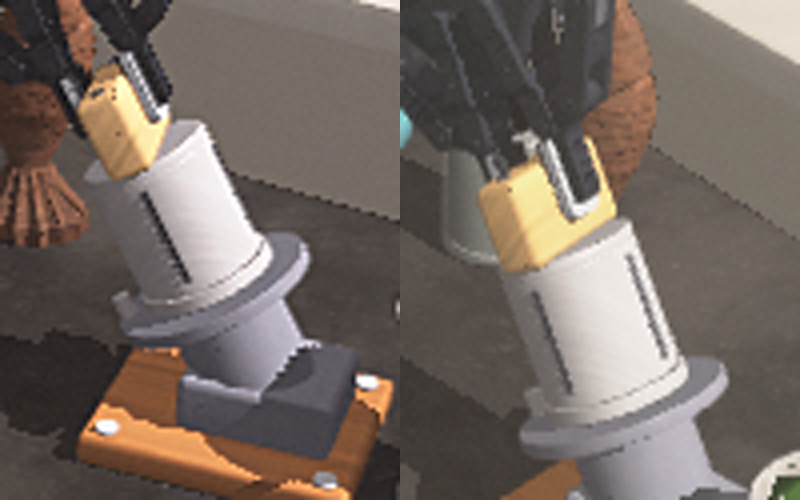

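```bash
python3 -m inch '[{"fingers":-1,"delta_pos":[0.05,0,0],"twist":[-2,0,0]},{"fingers":-1,"delta_pos":[0,0,0],"twist":[-3,0,0]},{"fingers":-1,"delta_pos":[0,0,0],"twist":[0,0,0]}]'; python3 b.py
python3 -m inch '[{"fingers":1,"delta_pos":[0,0,0],"twist":[0,0,0]},{"fingers":1,"delta_pos":[0,0,0],"twist":[0,0,0]},{"fingers":1,"delta_pos":[0,0,0],"twist":[0,0,0]},{"fingers":1,"delta_pos":[0,0,0],"twist":[0,0,0]},{"fingers":1,"delta_pos":[0,0,0],"twist":[0,0,0]}]'; python3 b.py
python3 -c "
from h import *
f=grab('wrist'); cv2.imwrite('pics/w14.png',f['pixels'])"
```

```text
time: 15.08
tool_pos: [0.5569, -0.3642, 0.1263]
tool_rot: [0.765, 0.17, 0.477, -0.399]
contact_force: [1.0, 7.8, 5.4]
gripper_width: 0.271
t 15.075 p [ 0.5569 -0.3642  0.1263] F [1.  7.8 5.4] w 0.271 q [-0.569 -0.074  1.927 -0.345  0.854  0.46 ]
 x [ 0.2274 -0.4481 -0.8646]  z [ 0.5941 -0.6396  0.4878] T [ 1.26 -0.2   0.55]
tool F [-7.9  5.  -1.8] T [-0.1   0.78  1.14]
time: 15.7
tool_pos: [0.5546, -0.3646, 0.1239]
tool_rot: [0.763, 0.17, 0.478, -0.4]
contact_force: [-0.5, 0.2, -0.7]
gripper_width: 0.998
t 15.7 p [ 0.5546 -0.3646  0.1239] F [-0.5  0.2 -0.7] w 0.998 q [-0.57  -0.073  1.929 -0.347  0.856  0.463]
 x [ 0.222  -0.4478 -0.8661]  z [ 0.5937 -0.6426  0.4844] T [0.21 0.14 0.01]
tool F [ 0.4 -0.2 -0.7] T [-0.03  0.24  0.04]
```

View pics/w14.png

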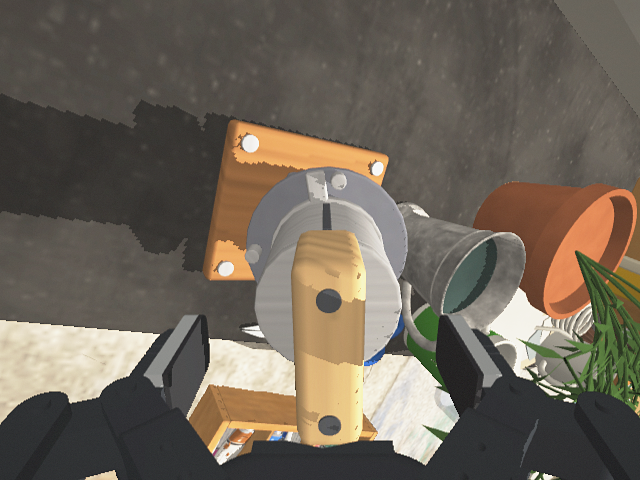

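```bash
python3 -m inch '[{"fingers":1,"delta_pos":[-2,0,0],"twist":[0,0,0]},{"fingers":1,"delta_pos":[-4,0,0],"twist":[0,0,0]},{"fingers":1,"delta_pos":[-4,0,0],"twist":[0,0,0]},{"fingers":1,"delta_pos":[0,0,0],"twist":[0,0,0]}]'; python3 b.py
python3 - <<'E'
from rel import *
rel("15",spindle_files="0")
f=grab('wrist'); np.savez("/tmp/wrist15.npz",**f)
im=f['pixels']; p=proj(f,[.563,-.3834,.092]); print(p); x,y=int(p[0]),int(p[1])
cv2.imwrite('pics/w15.png',cv2.resize(im[max(0,y-90):y+90,max(0,x-110):x+110],None,fx=3.2,fy=3.2,interpolation=cv2.INTER_CUBIC))
cv2.imwrite('pics/sc15.png',dict(np.load("/tmp/scene15.npz"))["pixels"])
E
```

```text
time: 16.25
tool_pos: [0.5342, -0.32, 0.2157]
tool_rot: [0.765, 0.17, 0.475, -0.4]
contact_force: [-0.3, 0.7, 1.2]
gripper_width: 1.0
t 16.25 p [ 0.5342 -0.32    0.2157] F [-0.3  0.7  1.2] w 1.0 q [-0.516 -0.255  1.933 -0.331  1.034  0.453]
 x [ 0.2286 -0.4509 -0.8628]  z [ 0.5912 -0.6398  0.4911] T [ 0.19  0.07 -0.01]
tool F [-1.4  0.  -0. ] T [0.02 0.19 0.06]
t 16.25 p [ 0.5342 -0.32    0.2157] F [-0.3  0.7  1.2] w 1.0 q [-0.516 -0.255  1.933 -0.331  1.034  0.453]
 x [ 0.2286 -0.4509 -0.8628]  z [ 0.5912 -0.6398  0.4911] T [ 0.19  0.07 -0.01]
scene spindle [ 0.5629 -0.3831  0.0913] [116.4  82.6] 723 hub [ 0.537  -0.3402  0.1865] [ 1.6 -0.6  1.4] 0
   mouth in spindle frame mm [  3.6   4.9 107.5] | correction tool yz mm [-0.   5.2 -3.2] hubaxes rel rotvec(deg, spindle frame) [  -0.7   -1.8 -157. ] tool [  -0.3    0.5 -158.4]
side spindle [ 0.563  -0.3837  0.0914] [116.2  82.1] 805 hub [ 0.5372 -0.3397  0.1862] [ 4.6 -0.6  0. ] 0
   mouth in spindle frame mm [  3.3   3.9 107.6] | correction tool yz mm [ 0.   4.5 -2.3] hubaxes rel rotvec(deg, spindle frame) [   0.    -5.9 -157.7] tool [  -0.4    0.5 -157.8]
[324.60784971 215.09937483]
  return _methods._mean(a, axis=axis, dtype=dtype,
  ret = ret.dtype.type(ret / rcount)
```

View pics/w15.png

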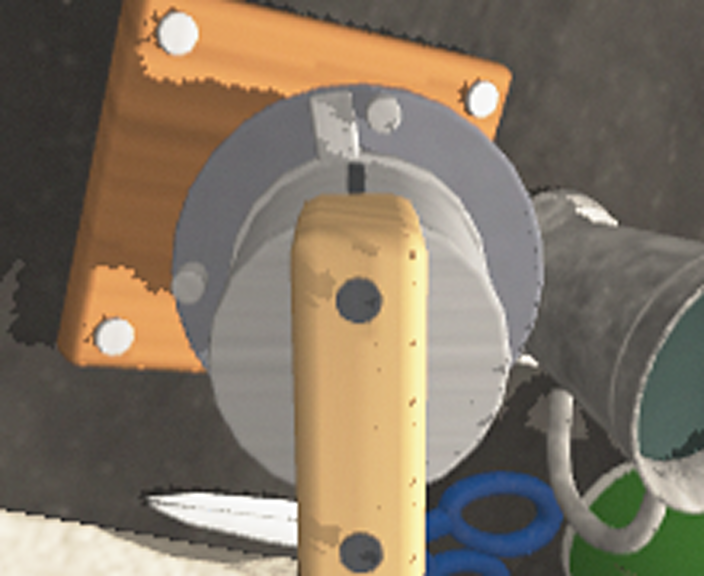

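View pics/sc15.png

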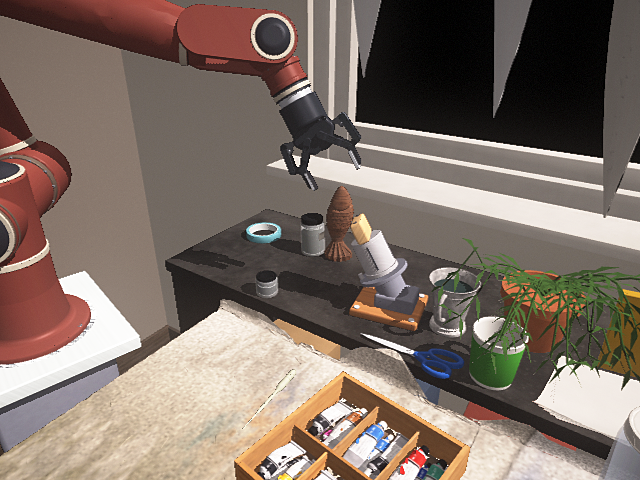

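Run:
```python
from h import *
S=np.array([.563,-.3835,.0918]); A=axes(2.0305,0)
f=dict(np.load("/tmp/wrist15.npz")); W=cloud(f); Q=(W-S)@A*1000
p=proj(f,[.563,-.3834,.092]); x0,y0=int(p[0])-110,int(p[1])-90
# polar map: list points with z>-10.. and r 34..50
r=np.hypot(Q[...,0],Q[...,1]); th=np.degrees(np.arctan2(Q[...,1],Q[...,0]))
def show(Q,r,th,m):
    q=Q[m]; 
    for zlo in range(-14,12,2):
        k=m&(Q[...,2]>zlo)&(Q[...,2]<=zlo+2)
        if k.sum()>3: print(zlo,k.sum(),"r",np.percentile(r[k],[5,50,95]).round(0),"th",np.percentile(th[k],[2,50,98]).round(1))
for nm,(u,v) in {"lug":(335,120),"lug2":(340,140),"pinR":(385,113),"pinL":(190,283),"flange":(260,150),"flange2":(420,130),"slot":(356,178),"slotR":(420,180)}.items():
    U,V=int(x0+u/3.2),int(y0+v/3.2); print(nm,U,V,Q[V,U].round(1),r[V,U].round(1),th[V,U].round(1))
# theta profile at height above flange between r 33..44
for V in range(y0+20,y0+60,4):
    print(V,[(U,round(th[V,U]),round(r[V,U]),round(Q[V,U,2])) for U in range(x0+90,x0+135,3)])
for n in ["scene0","side0"]:
    f=dict(np.load(f"/tmp/{n}.npz")); W=cloud(f); Q=(W-S)@A*1000
    r=np.hypot(Q[...,0],Q[...,1]); th=np.degrees(np.arctan2(Q[...,1],Q[...,0]))
    m=(r>34.5)&(r<52)&(Q[...,2]>-7)&(Q[...,2]<14); print(n)
    k=np.argwhere(m); 
    h,e=np.histogram(th[m],bins=np.arange(-180,181,5)); print([(int(a),int(b)) for a,b in zip(e,h) if b])
```

```text
lug 318 162 [ 15.9 -40.9  -0. ] 43.9 -68.7
lug2 320 168 [ 13.2 -36.7  -0.4] 39.0 -70.2
pinR 334 160 [  4.1 -45.8   1.6] 45.9 -84.9
pinL 273 213 [41.8  8.2  2.5] 42.6 11.1
flange 295 171 [ 32.3 -28.2  -8. ] 42.9 -41.1
flange2 345 165 [ -6.5 -42.8 -10.9] 43.3 -98.6
slot 325 180 [  8.4 -33.2  30.6] 34.2 -75.7
slotR 345 181 [ -8.6 -32.1   3.6] 33.3 -105.0
145 [(304, -55, 55, -71), (307, -58, 54, -72), (310, -61, 53, -74), (313, -64, 52, -76), (316, -67, 51, -78), (319, -70, 51, -78), (322, -73, 51, -79), (325, -77, 50, -81), (328, -80, 50, -84), (331, -84, 51, -86), (334, -87, 51, -86), (337, -90, 51, -90), (340, -94, 52, -89), (343, -97, 53, -93), (346, -100, 54, -95)]
149 [(304, -54, 51, -69), (307, -56, 50, -72), (310, -59, 49, -75), (313, -63, 48, -75), (316, -66, 48, -77), (319, -70, 47, -77), (322, -73, 47, -80), (325, -77, 47, -82), (328, -80, 47, -84), (331, -84, 47, -86), (334, -88, 47, -87), (337, -92, 48, -88), (340, -95, 49, -91), (343, -99, 50, -92), (346, -102, 51, -95)]
153 [(304, -52, 48, -71), (307, -55, 47, -73), (310, -62, 51, -12), (313, -65, 51, -10), (316, -68, 50, 
[... 2191 characters left out ...]
3, 29), (325, -76, 34, 34), (328, -80, 33, 29), (331, -84, 33, 27), (334, -87, 33, 25), (337, -92, 33, 23), (340, -96, 33, 16), (343, -101, 33, 8), (346, -108, 33, -3)]
scene0
[(-15, 3), (-10, 5), (-5, 5), (0, 8), (5, 1), (10, 2), (15, 17), (20, 5), (25, 1), (60, 1), (65, 2), (70, 1), (80, 1), (85, 1), (90, 2), (95, 1), (100, 2), (105, 2), (110, 3), (115, 1), (130, 1), (135, 2), (140, 2), (150, 2), (160, 1)]
side0
[(-170, 1), (-95, 3), (-90, 9), (-85, 4), (-80, 2), (-10, 2), (-5, 9), (0, 2), (10, 4), (15, 12), (20, 8), (25, 2), (65, 1), (75, 1), (90, 1), (100, 1), (105, 2), (110, 3), (115, 3), (120, 5), (125, 5), (135, 1), (140, 2), (145, 1), (155, 1), (160, 1), (165, 3), (170, 1), (175, 1)]
```

```bash
python3 -m inch '[{"fingers":1,"delta_pos":[4,0,0],"twist":[0,0,0]},{"fingers":1,"delta_pos":[4,0,0],"twist":[0,0,0]},{"fingers":1,"delta_pos":[1.8,0,0],"twist":[0,0,0]},{"fingers":1,"delta_pos":[0,0,0],"twist":[0,0,0]}]'; python3 b.py
python3 -m inch '[{"fingers":-1,"delta_pos":[0,0,0],"twist":[0,0,0]},{"fingers":-1,"delta_pos":[0,0,0],"twist":[0,0,0]},{"fingers":-1,"delta_pos":[0,0,0],"twist":[0,0,0]},{"fingers":-1,"delta_pos":[0,0,0],"twist":[0,0,0]},{"fingers":-1,"delta_pos":[0,0,0],"twist":[0,0,0]}]'; python3 b.py
python3 -m inch '[{"fingers":-1,"delta_pos":[0,0,0],"twist":[1.5,0,0]},{"fingers":-1,"delta_pos":[0,0,0],"twist":[0,0,0]}]' >/dev/null; python3 b.py
python3 -m inch '[{"fingers":-1,"delta_pos":[0,0,0],"twist":[1.5,0,0]},{"fingers":-1,"delta_pos":[0,0,0],"twist":[0,0,0]}]'>/dev/null; python3 b.py
```

```text
time: 16.9
tool_pos: [0.5529, -0.3633, 0.1227]
tool_rot: [0.762, 0.171, 0.48, -0.4]
contact_force: [1.1, 0.4, 0.0]
gripper_width: 1.002
t 16.9 p [ 0.5529 -0.3633  0.1227] F [1.1 0.4 0. ] w 1.002 q [-0.57  -0.074  1.931 -0.347  0.86   0.463]
 x [ 0.2183 -0.4456 -0.8682]  z [ 0.595  -0.6444  0.4803] T [ 0.17  0.1  -0.02]
tool F [0.  1.1 0.4] T [0.01 0.2  0.03]
time: 17.52
tool_pos: [0.5552, -0.3639, 0.1275]
tool_rot: [0.764, 0.17, 0.477, -0.4]
contact_force: [0.5, 2.0, 5.1]
gripper_width: 0.268
t 17.525 p [ 0.5552 -0.3639  0.1275] F [0.5 2.  5.1] w 0.268 q [-0.569 -0.078  1.928 -0.347  0.859  0.463]
 x [ 0.2247 -0.449  -0.8648]  z [ 0.5927 -0.6415  0.487 ] T [ 0.03 -0.09  0.09]
tool F [-5.2  1.   1.4] T [-0.03 -0.04  0.12]
t 17.775 p [ 0.5553 -0.364   0.1275] F [0.4 1.5 4.8] w 0.275 q [-0.569 -0.078  1.928 -0.347  0.859  0.49 ]
 x [ 0.2246 -0.449  -0.8649]  z [ 0.5718 -0.6579  0.49  ] T [ 0.08 -0.11  0.1 ]
tool F [-4.8  0.7  1.6] T [-0.01 -0.01  0.17]
t 18.025 p [ 0.5554 -0.3641  0.1277] F [1.1 1.3 6. ] w 0.269 q [-0.569 -0.077  1.928 -0.347  0.859  0.515]
 x [ 0.2248 -0.4494 -0.8646]  z [ 0.5519 -0.6725  0.4931] T [-0.07  0.    0.39]
tool F [-5.5  1.1  2.7] T [-0.35 -0.09  0.15]
```

```bash
python3 -m inch '[{"fingers":-1,"delta_pos":[0,0,0],"twist":[1.5,0,0]},{"fingers":-1,"delta_pos":[0,0,0],"twist":[0,0,0]}]' >/dev/null; python3 b.py
python3 -m inch '[{"fingers":-1,"delta_pos":[0,0,0],"twist":[1.5,0,0]},{"fingers":-1,"delta_pos":[0,0,0],"twist":[0,0,0]}]'>/dev/null; python3 b.py
python3 - <<'E'
from rel import *
rel("17",spindle_files="0")
f=grab('wrist'); np.savez("/tmp/wrist17.npz",**f)
im=f['pixels']; p=proj(f,[.563,-.3834,.092]); print(p); x,y=int(p[0]),int(p[1])
cv2.imwrite('pics/w17.png',cv2.resize(im[max(0,y-90):y+90,max(0,x-110):x+110],None,fx=3.2,fy=3.2,interpolation=cv2.INTER_CUBIC))
S=np.array([.563,-.3835,.0918]); A=axes(2.0305,0)
W=cloud(f); Q=(W-S)@A*1000; r=np.hypot(Q[...,0],Q[...,1]); th=np.degrees(np.arctan2(Q[...,1],Q[...,0]))
m=(r>38)&(r<46)&(Q[...,2]>-5)&(Q[...,2]<6); m[240:]=0
h,e=np.histogram(th[m],bins=np.arange(-110,40,2)); print([(int(a),int(b)) for a,b in zip(e,h) if b])
E
```

```text
t 18.275 p [ 0.5554 -0.3641  0.1277] F [0.5 2.1 6.2] w 0.27 q [-0.568 -0.077  1.928 -0.348  0.859  0.539]
 x [ 0.2247 -0.45   -0.8643]  z [ 0.5329 -0.6858  0.4956] T [-0.15  0.3   1.11]
tool F [-6.2  1.1  1.9] T [-1.13 -0.04  0.27]
t 18.525 p [ 0.5555 -0.3642  0.1277] F [1.3 1.1 5.6] w 0.266 q [-0.568 -0.077  1.928 -0.349  0.858  0.563]
 x [ 0.2246 -0.4506 -0.864 ]  z [ 0.5138 -0.6986  0.4979] T [-0.26  0.55  1.78]
tool F [-5.   1.3  2.6] T [-1.84 -0.04  0.37]
t 18.525 p [ 0.5555 -0.3642  0.1277] F [1.3 1.1 5.6] w 0.266 q [-0.568 -0.077  1.928 -0.349  0.858  0.563]
 x [ 0.2246 -0.4506 -0.864 ]  z [ 0.5138 -0.6986  0.4979] T [-0.26  0.55  1.78]
scene spindle [ 0.5629 -0.3831  0.0913] [116.4  82.6] 723 hub [ 0.563  -0.3831  0.0911] [0.1 0.2 2. ] 1568
   mouth in spindle frame mm [-0.  -0.1 -0.2] | correction tool yz mm [ 0.  -0.   0.1] hubaxes rel rotvec(deg, spindle frame) [   0.3    0.3 -162. ] tool [-1.00e-01  3.00e-01 -1.64e+02]
side spindle [ 0.563  -0.3837  0.0914] [116.2  82.1] 805 hub [ 0.5631 -0.3833  0.0913] [0.2 0.1 2. ] 1916
   mouth in spindle frame mm [-0.2 -0.3  0. ] | correction tool yz mm [ 0.  -0.2  0.3] hubaxes rel rotvec(deg, spindle frame) [-0.000e+00  1.000e-01 -1.613e+02] tool [  -0.2    0.3 -163.4]
[322.47077488 255.89408526]
[(-90, 10), (-88, 22), (-86, 21), (-84, 23), (-82, 21), (-80, 9), (-78, 30), (-76, 36), (-74, 36), (-72, 36), (-70, 34), (-68, 39), (-66, 36), (-64, 23)]
```

View pics/w17.png

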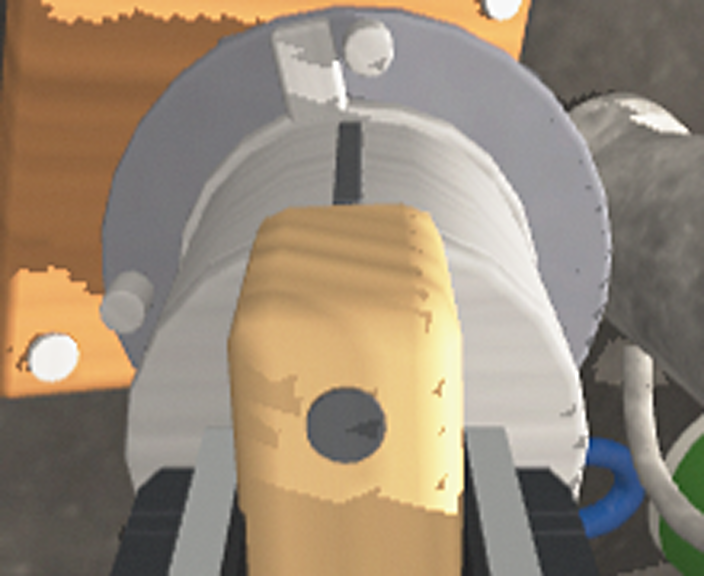

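```bash
python3 -m inch '[{"fingers":1,"delta_pos":[0,0,0],"twist":[0,0,0]},{"fingers":1,"delta_pos":[0,0,0],"twist":[0,0,0]},{"fingers":1,"delta_pos":[0,0,0],"twist":[0,0,0]},{"fingers":1,"delta_pos":[0,0,0],"twist":[0,0,0]},{"fingers":1,"delta_pos":[0,0,0],"twist":[0,0,0]}]'; python3 b.py
cat > lug.py <<'E'
from rel import *
import sys
tag=sys.argv[1]
f=grab('wrist'); np.savez(f"/tmp/wrist{tag}.npz",**f)
im=f['pixels']; p=proj(f,[.563,-.3834,.092]); x,y=int(p[0]),int(p[1])
cv2.imwrite(f'pics/w{tag}.png',cv2.resize(im[max(0,y-90):y+90,max(0,x-110):x+110],None,fx=3.2,fy=3.2,interpolation=cv2.INTER_CUBIC))
S=np.array([.563,-.3835,.0918]); A=axes(2.0305,0)
W=cloud(f); Q=(W-S)@A*1000; r=np.hypot(Q[...,0],Q[...,1]); th=np.degrees(np.arctan2(Q[...,1],Q[...,0]))
m=(r>38)&(r<46)&(Q[...,2]>-5)&(Q[...,2]<6); m[260:]=0
h,e=np.histogram(th[m],bins=np.arange(-110,40,1)); print([(int(a),int(b)) for a,b in zip(e,h) if b])
E
python3 lug.py 18
```

```text
time: 19.3
tool_pos: [0.5541, -0.3636, 0.1255]
tool_rot: [0.753, 0.21, 0.457, -0.425]
contact_force: [-0.6, 0.2, 0.7]
gripper_width: 0.998
t 19.3 p [ 0.5541 -0.3636  0.1255] F [-0.6  0.2  0.7] w 0.998 q [-0.569 -0.077  1.93  -0.347  0.86   0.568]
 x [ 0.222  -0.4475 -0.8663]  z [ 0.5094 -0.7043  0.4944] T [0.24 0.11 0.04]
tool F [-0.9 -0.4 -0.1] T [-0.03  0.26  0.07]
[(-90, 5), (-89, 6), (-88, 10), (-87, 11), (-86, 11), (-85, 16), (-84, 9), (-83, 9), (-82, 16), (-81, 7), (-80, 9), (-78, 10), (-77, 19), (-76, 16), (-75, 19), (-74, 18), (-73, 18), (-72, 18), (-71, 18), (-70, 17), (-69, 17), (-68, 19), (-67, 19), (-66, 19), (-65, 18), (-64, 18), (-63, 9), (6, 3), (7, 33), (8, 21), (9, 17), (10, 16), (11, 4), (12, 1), (13, 1)]
```

View pics/w18.png

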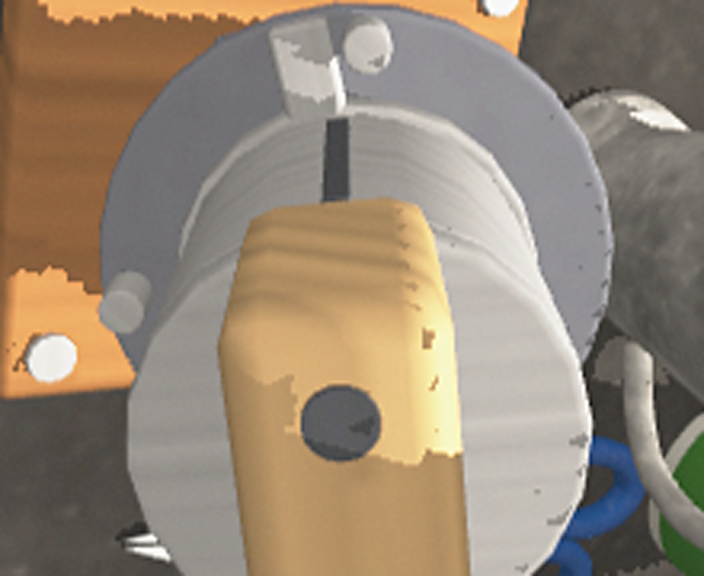

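```bash
python3 -m inch '[{"fingers":1,"delta_pos":[-2,0,0],"twist":[0,0,0]},{"fingers":1,"delta_pos":[-4,0,0],"twist":[0,0,0]},{"fingers":1,"delta_pos":[-4,0,0],"twist":[0,0,0]},{"fingers":1,"delta_pos":[0,0,0],"twist":[0,0,0]}]' >/dev/null; python3 b.py
python3 lug.py 19
python3 - <<'E'
from rel import *
S=np.array([.563,-.3835,.0918]); A=axes(2.0305,0)
f=dict(np.load("/tmp/wrist15.npz"))
W=cloud(f); Q=(W-S)@A*1000; r=np.hypot(Q[...,0],Q[...,1]); th=np.degrees(np.arctan2(Q[...,1],Q[...,0]))
m=(r>38)&(r<46)&(Q[...,2]>-5)&(Q[...,2]<6); m[260:]=0
h,e=np.histogram(th[m],bins=np.arange(-110,40,1)); print([(int(a),int(b)) for a,b in zip(e,h) if b])
# hub fit at rest
A=axes(2.0305,0)
for n in ["scene","side","wrist"]:
    f=grab(n); np.savez(f"/tmp/{n}20.npz",**f)
    for sp in (-73,-76,):
        h=fithub([cloud(f)],[.563,-.3834,.092],axes(2.0305,np.radians(sp)),True)
        B=axes(2.0305,0); print(n,sp,h[0].round(4),h[1].round(1),h[2],"axial mm",(B.T@(h[0]-[.563,-.3834,.092])*1e3).round(1))
cv2.imwrite('pics/sc20.png',dict(np.load("/tmp/scene20.npz"))["pixels"]); cv2.imwrite('pics/si20.png',dict(np.load("/tmp/side20.npz"))["pixels"])
E
```

```text
t 19.85 p [ 0.5338 -0.3191  0.2175] F [ 0.  -0.5  0.7] w 1.0 q [-0.515 -0.259  1.933 -0.331  1.038  0.558]
 x [ 0.2287 -0.4509 -0.8628]  z [ 0.5069 -0.7015  0.5009] T [0.14 0.11 0.01]
tool F [-0.4 -0.3  0.7] T [-0.03  0.18 -0.  ]
[(-90, 2), (-89, 3), (-88, 5), (-87, 5), (-86, 6), (-85, 6), (-84, 6), (-83, 6), (-82, 5), (-81, 5), (-80, 3), (-78, 7), (-77, 9), (-76, 10), (-75, 9), (-74, 8), (-73, 8), (-72, 9), (-71, 9), (-70, 10), (-69, 7), (-68, 8), (-67, 12), (-66, 9), (-65, 6), (-64, 9), (-63, 4), (6, 3), (7, 11), (8, 10), (9, 7), (10, 8), (11, 7), (12, 13), (13, 7), (14, 8), (15, 6), (16, 7), (17, 2), (18, 2)]
[(-90, 2), (-89, 4), (-88, 6), (-87, 5), (-86, 5), (-85, 6), (-84, 6), (-83, 6), (-82, 5), (-81, 4), (-80, 3), (-79, 1), (-77, 5), (-76, 2), (-75, 9), (-74, 10), (-73, 10), (-72, 11), (-71, 10), (-70, 8), (-69, 9), (-68, 10), (-67, 9), (-66, 9), (-65, 10), (-64, 8), (-63, 9), (-62, 9), (-61, 2), (6, 3), (7, 11), (8, 9), (9, 8), (10, 11), (11, 9), (12, 9), (13, 9), (14, 9), (15, 6), (16, 5), (17, 3), (18, 4)]
scene -73 [ 0.5632 -0.3828  0.0906] [-0.1 -0.1 -3.6] 1567 axial mm [ 1.1 -0.5 -1. ]
scene -76 [ 0.5632 -0.3828  0.0906] [-0.1 -0.1 -0.6] 1567 axial mm [ 1.1 -0.5 -1. ]
side -73 [ 0.5635 -0.3832  0.0908] [-0.2 -0.1 -3.2] 1989 axial mm [ 0.6 -0.5 -1.1]
side -76 [ 0.5635 -0.3832  0.0908] [-0.2 -0.1 -0.2] 1989 axial mm [ 0.6 -0.5 -1.1]
wrist -73 [ 0.5646 -0.3834  0.0907] [-0.2  0.  -3. ] 6395 axial mm [ 0.  -1.5 -1.5]
wrist -76 [ 0.5646 -0.3834  0.0907] [-0.2  0.  -0. ] 6395 axial mm [ 0.  -1.5 -1.5]
```

View pics/w19.png

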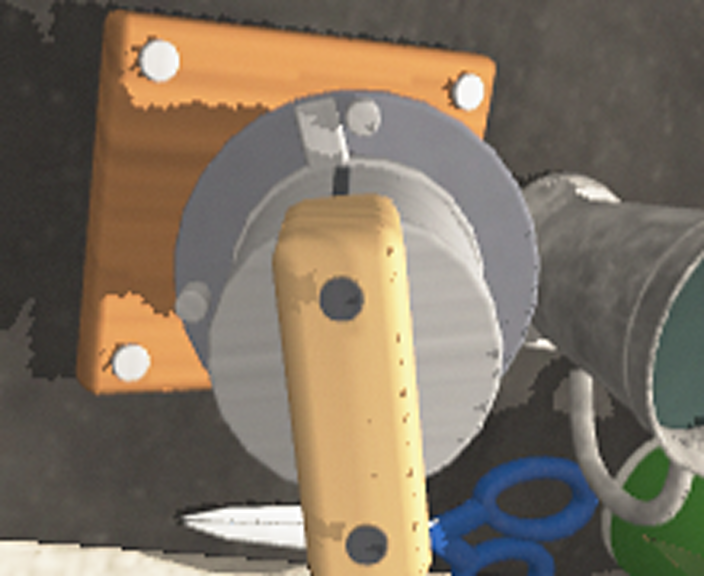

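View pics/si20.png

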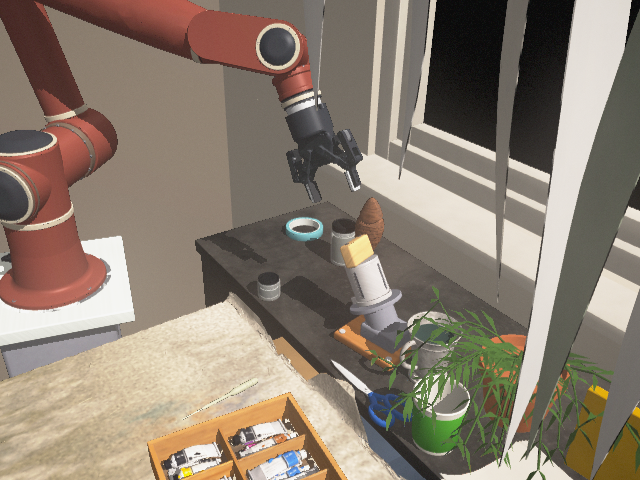

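```bash
python3 -c "
from plant import manip
print(manip.job_done())"; python3 b.py
```

```text
the job is handed in; nothing more can be done
None
the job is handed in; nothing more can be done
```

The hub is fully home on the spindle's shoulder, the spindle is turned clockwise to its stop, and the gripper is open and clear. I handed the job in at about 20 s.

**Grasp:** The first grasp closed on air, because the real fingertips ended about 38 mm short of the reported TCP. I measured that offset in the images, corrected for it, and the second grasp held the bar.

**Fit:** The hub slid down the slant with no noticeable force until it met the shoulder, with about 9 N of contact.

**Turn:** I turned it until the resisting torque rose to about 1.7 N m, the sign of the stop. I eased back 5° before the first release, and the lug then showed a gap of a few degrees to the stop pin. I re-gripped, pushed to the stop again at about 1.8 N m, and released without backing off.

**Last checks:**
- **Hub seat:** fits from all three cameras put the hub's lower end 1.0 to 1.5 mm below the nominal shoulder height. That is within camera error, so it reads as fully home.
- **Lug:** it sits beside the stop pin at about -70.5°. That is the same as when pressed against the stop, and about 2° further clockwise than after the first release. Symmetry between the two pins predicted about -72°, within my measuring error. The spindle angle itself can't be read directly.
- **Bystanders:** the jars, pot, tape roll and fish look unmoved in the pictures; I did not measure them again.
- **Contact:** the force reading is about zero, so the robot is touching nothing.

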